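Release the pawl and ease the dead weight onto the heat sink

TASK

The dead weight of the bonding stand hangs on the top tooth of its ratchet, above a freshly glued heat sink. Take the release bar, put its steel shaft between the pawl's tail and the guard plate and gently lift the tail only until the pawl lets go of the rack, then ease the weight down on the bar, without letting it drop, until it stands on the heat sink with its own weight and nothing more. Lay the bar back on its rubber tool mat; keep your hand off the weight, and leave the board and the other things where they are.

Things in the scene. Friction and masses are not known exactly. Their poses are not given: they have to be found in the camera images.
- stand: Dead-weight bonding stand, fixed: grey base plate 180 (x) x 260 (y) x 18 mm, square steel column 30 x 30 mm at y = -20 mm, 240 mm high. Origin: centre of the base's underside. Its x axis runs away from the robot along the pawl's pivot; the weight hangs on the +y side, the pawl's tail sticks out on the -y side.
- rack (a point): Middle of the dark notched rack on the column's -y face: 30 mm long, 6 mm pitch, teeth 5 mm deep with flat tops. It ends above the working heights: with the foot on the heat sink the pawl meets no tooth.
- load: The dead weight, 0.6 to 0.9 kg: carriage on the column, arm to +y, two steel weights, below a stem with a soft 30 mm foot. Slides up and down, lightly damped; starts on the top tooth, 5.5 mm below a hard top stop. Origin: on the stem's axis, 138 mm above the bench at the start; axes like the stand's. The foot's underside lies 0 to 40 mm below it, as the stem is screwed out: not measured.
- pawl: Dark steel pawl, riding on the carriage. Origin: its pivot, 121 mm to -y of and 35 mm above the weight's origin. Lifting its tail turns it about x: its z axis is upright when engaged, the nose leaves the rack at about 0.19 rad of tilt, the stop is at 0.245 rad (tail point 8 mm up against the carriage). A spring, 2 to 3 N at the tail, shuts it at once when let go.
- pawl_tail (a point): On the underside of the pawl's tail, 34 mm from the pivot: where to lift. The tail is 14 mm wide (x), 50 mm long, points to -y, droops 7 degrees, has a small lip at its end. Lifting it takes 4 to 6 N and first raises the weight about 5 mm; as the nose lets go the weight settles 2 to 3 mm and then hangs on the tail with all its weight (6 to 9 N).
- guard_top (a point): Top of the carriage's guard plate (32 mm along x, 47 mm along y, 4 mm thick) below the pawl's tail; the gap to the tail is 11.5 mm while the pawl is engaged and is open from both x sides. The carriage's cheeks end 23 mm nearer the column.
- board: Circuit board 90 x 80 x 2 mm in a black height-adjustable nest on the stand's base, with a finned aluminium heat sink 40 x 40 mm in its middle, right under the foot. Origin: centre of the underside.
- heatsink_top (a point): Centre of the top of the heat sink's fins, 26 mm above the board's underside, 55 to 67 mm above the bench; the foot, 30 to 83 mm above it at the start, must come to stand here. When it does, the weight leaves the bar: only the pawl's spring is left on it, and nothing once the bar is 8 mm lower still; 3 mm further down the bar meets the guard plate and would press the weight down.
- bar: Release bar, 110 g: wooden handle 100 mm long, 20 mm wide, 22 mm high, and a straight round steel shaft, 8 mm across and 94 mm long. Origin: on its axis where handle and shaft meet; the shaft points to the bar's +x, the handle to -x. It lies with its axis level, 11 mm above the mat's top; balance point about 15 mm into the handle.
- toolmat: Flat black rubber tool mat, fixed, 280 (x) x 170 (y) x 4 mm. Origin: centre of its underside.
- adhesive: Bystander: white adhesive bottle, 36 mm across, 100 mm high. Origin: centre of its underside.
- spare_sink: Bystander: spare heat sink, 40 x 40 x 22 mm. Origin: centre of its underside.
- meter: Bystander: hand multimeter lying flat, 75 x 150 x 34 mm. Origin: centre of its underside.
Not all that is in view belongs to the job. Of the things that look like the bar, the largest one is meant. What is shaped like the board but orange or pink is not meant.

How it is judged:
On the way, in this order (a step that is already met when the one before it is completed fails the run):
1. the bar holds the pawl clear of the rack while the weight is still up (angle between pawl's own z axis and vertical above 0.2 rad and contact force between bar and pawl above 1 N and height (world z) of load above 0.125 m), for 0.2 s.
2. the weight stands on the heat sink (contact force between load and board above 3 N and linear speed of load below 0.02 m/s), for 0.2 s.
At the end, for the whole second after the job is handed in: the weight stands still on the heat sink with its full weight (4.5 to 12 N on the fins); the bar lies flat and still on the tool mat, the joint of handle and shaft within the mat's edges and no more than 22 mm above the bench (contact force between load and board between 4.5 and 12 N and linear speed of load below 0.01 m/s and x of bar in the frame of toolmat between -0.14 and 0.14 m and y of bar in the frame of toolmat between -0.085 and 0.085 m and z of bar in the frame of toolmat below 0.022 m and linear speed of bar below 0.02 m/s); the robot touches nothing.
It fails at once if the weight drops (faster than 0.2 m/s) (linear speed of load above 0.2 m/s).
It fails at once if the weight strikes or is pressed on the heat sink with over 15 N (contact force between load and board above 15 N).
It fails at once if the bar pushes on the pawl or the carriage with over 20 N (contact force between bar and load above 20 N).
It fails at once if the hand or arm touches the weight, its carriage or the pawl (contact force between any of the fingers, the arm and load above 1 N).
It fails at once if the board is moved by over 8 mm or a bystander by over 15 mm (distance of board from where it was at the start of the episode above 0.008 m or distance of any of adhesive, spare_sink, meter from where it was at the start of the episode above 0.015 m).
It also fails if it takes over 64 s, if anything falls off the work surface, if the arm or the gripper's body presses on something with over 40 N, if the wrist force passes 120 N, or if a joint passes its speed limit or range.

ROBOT

A 6-joint arm with a two-finger parallel gripper is mounted at the origin on the work surface. World frame = base frame: x ahead of the robot, y to its left, z up, the work surface at z = 0. Lengths are in m, angles in rad, forces in N, time in s.
With the tool pointing down it reaches from about 0.35 to 0.85 m from the base axis. Payload 8.1 kg.
Tool frame: the origin (TCP) lies at the very end of the fingers, on their centre line; the grasp point (between the pads) lies 19 mm behind it (grasp_offset is the distance from the TCP to the grasp point, in m); z points along the fingers, y is the direction in which the jaws open and shut (so a half turn about z gives the same grasp; the last joint's range is limited). The gripper opens to 93 mm and grips with 3 to 60 N. Pads are 15 mm wide; open, the fingers measure 128 mm over their backs; the gripper's body (75 mm by 188 mm) begins 65 mm behind the grasp point.
Start: joints at [-1.395, 0.13, 1.488, -0, 1.523, -0.085], TCP at [0.155, -0.58, 0.219] pointing down, gripper open.
Joint ranges: [-2.96, 2.96], [-0.89, 2.26], [0.02, 2.5], [-1.34, 4.48], [0, 2.73], [-2.66, 2.66]. Speed limits (rad/s): [2.39, 2.39, 2.79, 3.14, 3.14, 3.14].

INTERFACE

Orientations are given as a rotation vector (axis times angle).
In Python, from plant import read_state, read_camera, close_job, search_frame, masks_of, grasp_offset gives the robot as it stands.
- The arm moves only by the tool drive_tool, never from a script. Its argument "plan" is a list of rows, each an object with "claw": the closure, from 0 (fully open) to 1 (shut); "linear": the shift along the tool's x, y, z in cm, a list of three; "angular": the turn, a rotation vector about the tool's x, y, z in degrees, a list of three. In form: [{"claw": claw, "linear": [tx, ty, tz], "angular": [ax, ay, az]}, ...]. A call has 1 to 12 rows; each row shifts and turns the commanded pose from where the row before left it, along the tool's axes as they then stand; what a row does not reach is not made up. A row lasts 1/8 s, in which the tool goes at most 62.5 mm and 10.7 degrees, less where a joint would pass 70% of its speed; a pose out of reach is approached as far as the arm can. A call is refused whole if a number of a shift passes 6.25 or a number of a turn 10.7, either way. A call with a gripper value outside its range is refused whole. The fingers move at their own pace and stop on an object; "newtons" is the grip in N (left out, the last holds). Time passes only in rows, so rows that do not move let the fingers close. It gives the time, the measured TCP pose, the force and the opening at its end, in the units of the state.
- read_state(): the state, without advancing time (a new reading comes with each control period).
- read_camera(name): name is "scene" or "top" or "wrist"; returns a dict with "pixels" (400x640x3 uint8, red, green, blue), "K" (3x3 intrinsics, pixels), "xyz" and "attitude" of the camera in the world. Camera axes: x right, y up, looking along -z (the intrinsics and any distortion apply to the point x, -y, -z); pixel columns grow to the right and rows downward; lengths in m; the calibration is good to about 2 mm. A picture is of the moment at which its call begins. There is no depth.
- close_job(): hands the job in, once; it reports no verdict.
Trained networks look in a picture, given as the dict that the camera call returned (one of the last four; its "shot" number tells which), for a name from the list of things; names that differ only in an ending like _2 or _b are one class to them, and where a whole thing is asked for, a point or a joint stands for the part that bears it (a point fixed in the world has none). Each returns a list of dicts, best first, with "p" (0 to 1); they miss things now and then, are a little off and sometimes report something else, mostly with a low value. They report only what shows in the picture. A call takes as long as a camera call. They do not tell look-alikes from the thing itself.
- search_frame(picture, label): "at" ([x, y, z] in m, in world coordinates, good to about 4 mm: the middle of the surface that is visible of it).
- masks_of(picture, label): "mask" (400x640 bool, what is visible of it).
The state is a dict: "t": time; "q": joint angles; "dq": joint speeds; "joint_torque": joint torques, N m; "tool_pos": TCP position; "orientation": TCP orientation; "force": force on the tool from outside, world axes, zero at the start; "wrist_torque": the same for the moment, N m; "opening": finger opening in m.
Only numpy, scipy, OpenCV 4.12 (cv2) and the standard library are available. Lean on these libraries where they do the work, as an engineer would, in place of code of your own. Each camera call takes 0.05 s, during which the arm holds its last target.

## Working session

There is one attempt and no reset: what is moved stays moved. The work goes in short steps, Python scripts to look and compute and a tool call to move; the robot and the scene stay as the last step left them, time stands still between calls to the robot, and variables do not carry over. Pictures are saved under pics/ and viewed, and the job is handed in when it is done.

Besides the shell and the picture viewer there is one more tool, called after "Emit:" as name(argument=value, ...), one argument or row to a line, values as JSON. drive_tool: Moves the arm, as the interface text tells. Its arguments: {"type":"object","properties":{"plan":{"type":"array"},"newtons":{"type":"number"}},"required":["plan"]}

```bash
ls; mkdir -p pics
python3 - <<'E'
from plant import *
import cv2
s=read_state();print(s)
for n in ["scene","top","wrist"]:
    p=read_camera(n);cv2.imwrite(f"pics/{n}0.png",p["pixels"][:,:,::-1]);print(n,p["K"],p["xyz"],p["attitude"],[k for k in p])
print(grasp_offset)
E
```

```text
pics
{'t': 0.0, 'q': array([-1.39539430e+00,  1.31140575e-01,  1.48928684e+00,  2.07585358e-05,
        1.52297317e+00, -8.53531899e-02]), 'dq': array([ 5.26780079e-04,  6.14889623e-04, -1.02550052e-03,  3.34598814e-05,
       -6.59053860e-04,  5.29861400e-04]), 'joint_torque': array([ 1.21101682e-03, -5.59849370e+01, -4.91754055e+01,  7.68845645e-02,
        3.52872955e-02, -1.22411448e-04]), 'tool_pos': array([ 0.15464385, -0.57914566,  0.21759558]), 'orientation': array([-3.11313806e+00, -4.08197422e-01,  9.52307489e-05]), 'force': array([ 0.04295618,  0.15865314, -0.11887697]), 'wrist_torque': array([-0.01966883,  0.02471813, -0.01207358]), 'opening': 0.09266762099434143}
scene [[503.89411947   0.         327.05975393]
 [  0.         503.89411947 195.87211879]
 [  0.           0.           1.        ]] [ 1.58495441 -0.89131595  1.09374437] [0.8789996  0.43425854 0.81599287] ['pixels', 'K', 'xyz', 'attitude', 'shot']
top [[505.16841379   0.         322.36115027]
 [  0.         505.16841379 201.59040283]
 [  0.           0.           1.        ]] [ 0.40060563 -0.0581486   1.39817278] [ 0.07707295 -0.04442277 -1.54778673] ['pixels', 'K', 'xyz', 'attitude', 'shot']
wrist [[322.11935563   0.         316.35787746]
 [  0.         322.11935563 198.76347451]
 [  0.           0.           1.        ]] [ 0.22230392 -0.56170496  0.38469527] [-0.22241818  0.17183402 -1.30200335] ['pixels', 'K', 'xyz', 'attitude', 'shot']
0.0188
```

View pics/scene0.png

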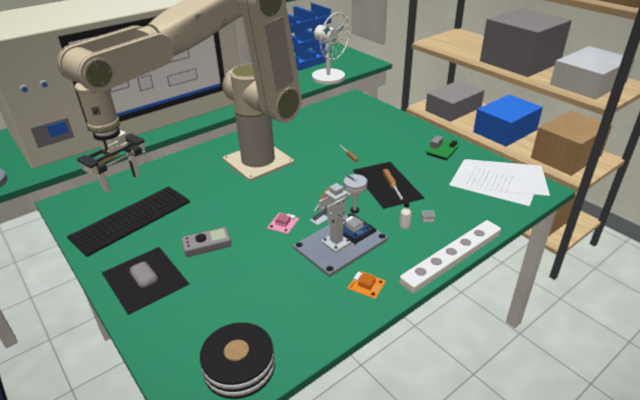

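View pics/top0.png

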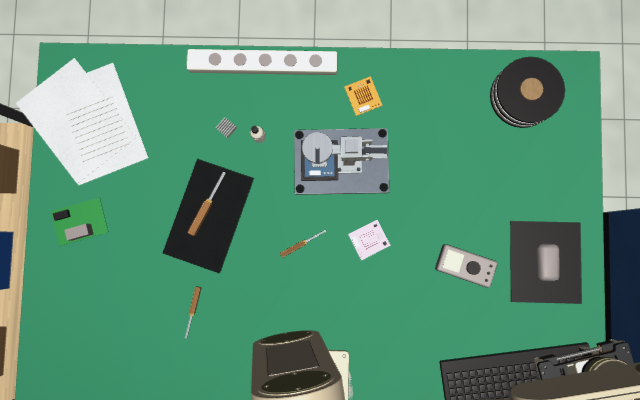

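View pics/wrist0.png

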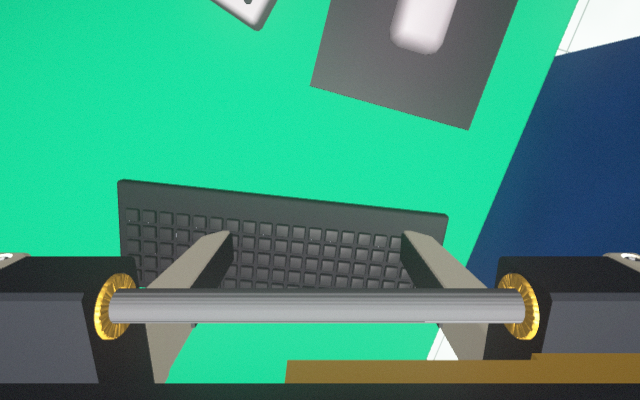

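```bash
cat > h.py <<'E'
from plant import *
import numpy as np, cv2
from scipy.spatial.transform import Rotation as R
def proj(p,X):
    Rm=R.from_rotvec(p["attitude"]).as_matrix(); c=(np.atleast_2d(X)-p["xyz"])@Rm
    u=np.c_[c[:,0],-c[:,1],-c[:,2]]@np.array(p["K"]).T
    return u[:,:2]/u[:,2:]
def ray(p,uv):
    Rm=R.from_rotvec(p["attitude"]).as_matrix(); uv=np.atleast_2d(uv)
    d=np.c_[uv,np.ones(len(uv))]@np.linalg.inv(p["K"]).T
    return (d*[1,-1,-1])@Rm.T
def atz(p,uv,z):
    d=ray(p,uv); t=(z-p["xyz"][2])/d[:,2]; return p["xyz"]+d*t[:,None]
def tri(obs):
    A=np.zeros((3,3));b=np.zeros(3)
    for p,uv in obs:
        d=ray(p,uv)[0];d/=np.linalg.norm(d);M=np.eye(3)-np.outer(d,d);A+=M;b+=M@p["xyz"]
    return np.linalg.solve(A,b)
def save(p,name,box=None,sc=1,pts=None):
    im=p["pixels"][:,:,::-1].copy()
    if box: x0,y0,x1,y1=box
    else: x0,y0,x1,y1=0,0,640,400
    im=cv2.resize(im[y0:y1,x0:x1],None,fx=sc,fy=sc,interpolation=cv2.INTER_CUBIC)
    if pts is not None:
        for (u,v) in pts: cv2.circle(im,(int((u-x0+.5)*sc),int((v-y0+.5)*sc)),2,(0,0,255),-1)
    cv2.imwrite(f"pics/{name}.png",im)
E
python3 - <<'E'
from h import *
for n in ["top","scene"]:
    p=read_camera(n)
    for l in ["stand","rack","load","pawl","pawl_tail","guard_top","board","heatsink_top","bar","toolmat","adhesive","spare_sink","meter"]:
        for d in search_frame(p,l)[:3]: print(n,l,round(d["p"],2),np.round(d["at"],4),np.round(proj(p,d["at"])[0],1))
    if n=="top": save(p,"topz",(180,100,400,280),3.6)
    else: save(p,"scenez",(270,140,430,280),5)
E
```

```text
top stand 0.87 [ 0.6124 -0.0935  0.0144] [346.9 164.4]
top stand 0.42 [ 0.6279 -0.1536  0.1731] [373.5 148.8]
top rack 0.58 [ 0.608  -0.0921  0.0205] [346.4 165.6]
top rack 0.55 [ 0.5982 -0.0215  0.0427] [320.5 167.5]
top load 0.83 [ 0.6164 -0.0363  0.2201] [325.2 149. ]
top pawl 0.23 [ 0.6022 -0.0224  0.042 ] [320.9 166. ]
top pawl_tail 0.66 [ 0.6271 -0.157   0.1725] [374.8 149.2]
top guard_top 0.72 [ 0.6209 -0.0422  0.2265] [327.7 146.7]
top board 0.76 [ 8.100e-01 -1.367e-01 -7.000e-04] [363.4  96. ]
top board 0.75 [ 0.4111 -0.1594  0.0027] [369.4 238. ]
top board 0.69 [ 0.5994 -0.0222  0.0427] [320.8 167. ]
top heatsink_top 0.96 [ 0.8113 -0.1311  0.0009] [361.5  95.4]
top heatsink_top 0.71 [ 0.4079 -0.1585  0.0041] [369.1 239.2]
top heatsink_top 0.56 [ 0.6003 -0.0221  0.0428] [320.7 166.7]
top bar 0.85 [0.47   0.2943 0.0268] [204.  212.5]
top bar 0.54 [0.2221 0.318  0.0126] [192.9 303.6]
top bar 0.53 [0.3874 0.0374 0.0153] [297.4 245. ]
top toolmat 0.84 [0.4629 0.286  0.0083] [208.6 215.5]
top adhesive 0.47 [0.6816 0.1511 0.0658] [256.7 134.1]
top adhesive 0.2 [ 0.626  -0.1559  0.
[... 504 characters left out ...]
025] [366.7 286.1]
scene board 0.8 [ 0.636  -0.024   0.0451] [355.5 228.4]
scene board 0.67 [ 0.4217 -0.164   0.0041] [283.8 223.9]
scene heatsink_top 0.93 [ 0.6364 -0.02    0.0448] [356.5 228. ]
scene heatsink_top 0.82 [ 0.8222 -0.1411  0.0022] [367.2 286. ]
scene bar 0.72 [ 0.6383 -0.0226  0.0484] [356.3 227.8]
scene bar 0.65 [0.4882 0.2824 0.0076] [389.8 184.6]
scene bar 0.52 [0.4793 0.2926 0.0264] [390.3 178.6]
scene toolmat 0.97 [0.4886 0.2842 0.0075] [390.2 184.5]
scene adhesive 0.74 [0.6969 0.1441 0.0509] [405.  215.6]
scene spare_sink 0.7 [0.7193 0.2427 0.0177] [428.8 215.1]
scene meter 0.89 [ 0.3645 -0.4268  0.034 ] [206.3 240.7]
scene meter 0.34 [0.4811 0.2934 0.0222] [390.8 179.6]
```

View pics/topz.png

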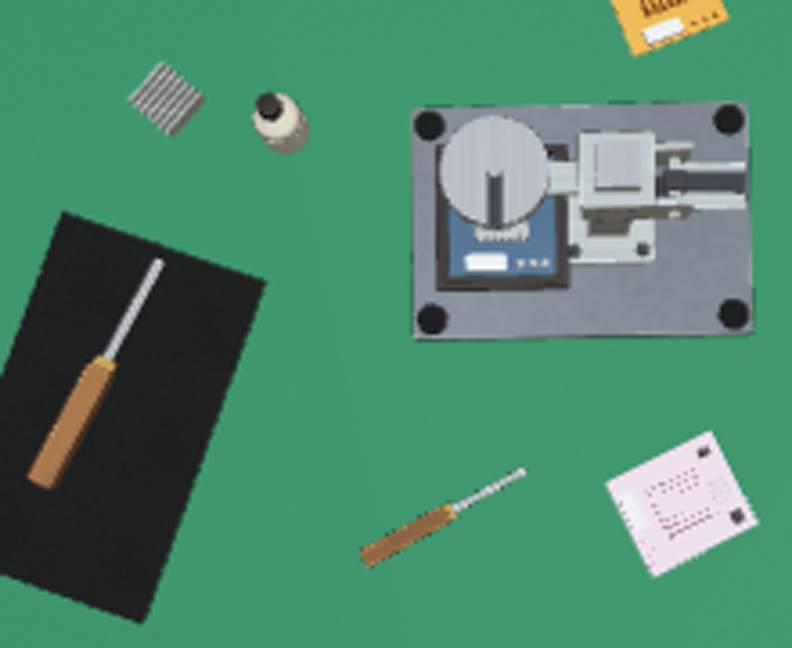

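View pics/scenez.png

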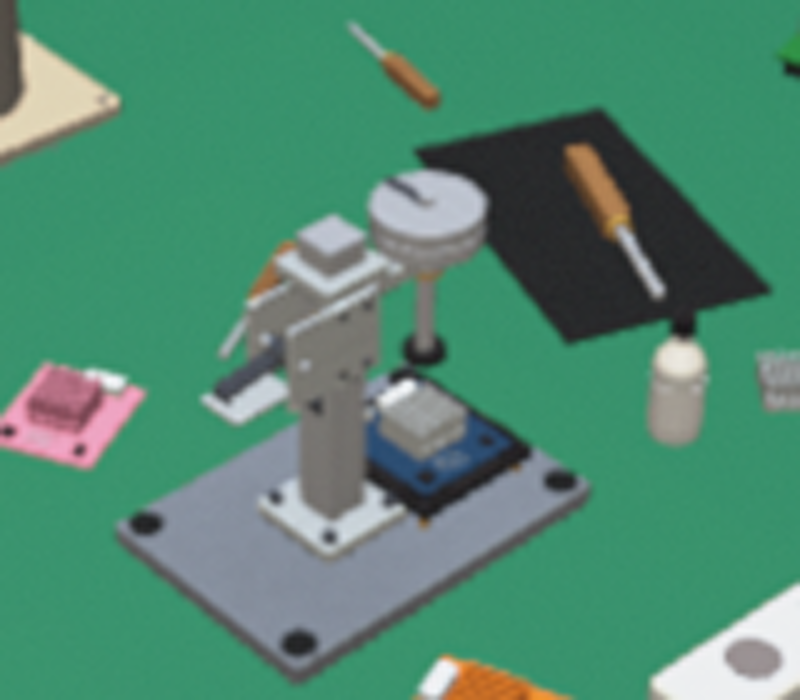

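Run:
```python
from h import *
s=read_state();T=R.from_rotvec(s["orientation"]);p=read_camera("wrist")
print("tool axes\n",T.as_matrix().round(3))
print("cam in tool",T.inv().apply(p["xyz"]-s["tool_pos"]).round(4)); C=T.inv()*R.from_rotvec(p["attitude"]);print(C.as_matrix().round(3))
t=read_camera("top");c=read_camera("scene")
for n,p in(("top",t),("scene",c)):
  for l in ["bar","toolmat","stand","load","pawl_tail","guard_top","board"]:
    for i,m in enumerate(masks_of(p,l)[:2]):
        v,u=np.nonzero(m["mask"]);print(n,l,round(m["p"],2),len(u),u.mean().round(1),v.mean().round(1),u.min(),u.max(),v.min(),v.max())
# handle by colour in top
im=t["pixels"];hsv=cv2.cvtColor(im,cv2.COLOR_RGB2HSV)
sub=np.zeros(im.shape[:2],bool);sub[165:245,180:232]=1
v,u=np.nonzero(sub&(hsv[...,1]>90)&(hsv[...,0]<25)&(hsv[...,2]>60))
a=np.c_[u,v].astype(float);print("handle",len(a),a.mean(0));
w=atz(t,a,0.024); m=w.mean(0);U,S,V=np.linalg.svd(w[:,:2]-m[:2]);print(m,V[0],((w[:,:2]-m[:2])@V[0]).min(),((w[:,:2]-m[:2])@V[0]).max(),((w[:,:2]-m[:2])@V[1]).min(),((w[:,:2]-m[:2])@V[1]).max())
v,u=np.nonzero(sub&(hsv[...,1]<70)&(hsv[...,2]>90))
a=np.c_[u,v].astype(float);w=atz(t,a,0.018);m=w.mean(0);U,S,V=np.linalg.svd(w[:,:2]-m[:2]);q=(w[:,:2]-m[:2])@V[0];print("shaft",len(a),m,V[0],q.min(),q.max())
```

```text
tool axes
 [[ 0.966  0.258  0.   ]
 [ 0.258 -0.966 -0.   ]
 [ 0.     0.    -1.   ]]
cam in tool [ 0.0699  0.0003 -0.167 ]
[[-0.     0.966  0.259]
 [ 1.     0.    -0.001]
 [-0.001  0.259 -0.966]]
top bar 0.96 367 202.4 212.3 189 223 174 234
top bar 0.67 200 194.8 299.9 190 200 286 316
top toolmat 0.62 5783 208.5 215.8 164 253 160 272
top stand 0.75 5306 344.3 159.9 294 388 128 194
top load 0.71 1279 337.4 149.1 302 387 132 163
top load 0.38 5782 208.4 215.7 163 252 160 272
top pawl_tail 0.52 145 374.3 149.8 362 387 147 153
top guard_top 0.76 1217 336.2 148.8 303 387 132 163
top guard_top 0.21 5434 344.1 159.9 294 390 128 194
top board 0.84 962 369.1 239.4 349 389 221 258
top board 0.81 455 319.8 167.8 305 334 155 177
scene bar 0.47 72 350.5 154.1 341 357 146 160
scene bar 0.38 43 322.7 196.2 316 328 188 208
scene toolmat 0.87 1622 388.5 185.0 354 422 162 207
scene stand 0.66 4013 337.2 229.6 294 387 173 275
scene load 0.85 1113 341.3 199.9 312 367 174 224
scene pawl_tail 0.57 73 320.7 213.0 314 327 207 219
scene guard_top 0.87 1007 340.7 199.5 312 366 173 224
scene board 0.78 375 355.3 226.7 344 370 217 236
scene board 0.69 396 283.1 222.3 268 297 213 232
handle 355 [199.68732394 216.88169014]
[0.45805183 0.30637809 0.024     ] [-0.89596172  0.44413129] -0.05502383124395243 0.05352305855156192 -0.01319206022755368 0.01256562718542395
shaft 97 [0.54616015 0.26440782 0.018     ] [-0.89580553  0.44444622] -0.04206889214639033 0.04293805070680769
```

```bash
cat > wr.py <<'E'
import numpy as np
from scipy.spatial.transform import Rotation as R
def tool(yaw,th,flip):
    b=np.array([np.cos(yaw),np.sin(yaw),0]);k=np.array([0,0,1.])
    z=np.sin(th)*b-np.cos(th)*k; x=np.cos(th)*b+np.sin(th)*k
    if flip:x=-x
    return np.c_[x,np.cross(z,x),z]
def wrist(q1,q23,M):
    A=(R.from_euler('z',q1)*R.from_euler('y',q23)).inv()*R.from_matrix(M)
    e=A.as_euler('ZYZ');out=[]
    for a,b,c in ((e),(e[0]+np.pi,-e[1],e[2]+np.pi)):
        a=(a+1.34)%(2*np.pi)-1.34; c=(c-np.pi/2+np.pi)%(2*np.pi)-np.pi
        out.append(np.round([a,b,c],2))
    return out
if __name__=="__main__":
    print(wrist(-1.395,1.618,R.from_rotvec([-3.113,-.408,0]).as_matrix()))
    for nm,q1,yaw in(("mat",.55,-.461),("stand",-.33,0.)):
      for th in(0,20,35,45):
        for fl in(0,1):
          print(nm,th,fl,[w.tolist() for q in(1.3,1.6,1.9) for w in wrist(q1,q,tool(yaw,np.radians(th),fl)) if w[1]>=0])
E
python3 wr.py
```

```text
[array([ 0.  ,  1.53, -0.08]), array([ 3.14, -1.53,  3.06])]
mat 0 0 [[0.0, 1.84, 2.58], [0.0, 1.54, 2.58], [0.0, 1.24, 2.58]]
mat 0 1 [[0.0, 1.84, -0.56], [-0.0, 1.54, -0.56], [0.0, 1.24, -0.56]]
mat 20 0 [[-0.29, 1.65, 2.53], [-0.3, 1.36, 2.62], [-0.34, 1.08, 2.72]]
mat 20 1 [[-0.29, 1.65, -0.61], [-0.3, 1.36, -0.52], [-0.34, 1.08, -0.42]]
mat 35 0 [[-0.51, 1.5, 2.53], [-0.54, 1.24, 2.68], [-0.62, 0.98, 2.87]]
mat 35 1 [[-0.51, 1.5, -0.61], [-0.54, 1.24, -0.46], [-0.62, 0.98, -0.27]]
mat 45 0 [[-0.65, 1.4, 2.55], [-0.71, 1.16, 2.75], [-0.83, 0.95, 2.98]]
mat 45 1 [[-0.65, 1.4, -0.59], [-0.71, 1.16, -0.4], [-0.83, 0.95, -0.16]]
stand 0 0 [[0.0, 1.84, 1.24], [0.0, 1.54, 1.24], [0.0, 1.24, 1.24]]
stand 0 1 [[0.0, 1.84, -1.9], [0.0, 1.54, -1.9], [0.0, 1.24, -1.9]]
stand 20 0 [[0.11, 1.51, 1.25], [0.12, 1.21, 1.22], [0.14, 0.91, 1.17]]
stand 20 1 [[0.11, 1.51, -1.89], [0.12, 1.21, -1.92], [0.14, 0.91, -1.97]]
stand 35 0 [[0.2, 1.26, 1.24], [0.23, 0.97, 1.17], [0.3, 0.68, 1.06]]
stand 35 1 [[0.2, 1.26, -1.9], [0.23, 0.97, -1.97], [0.3, 0.68, -2.08]]
stand 45 0 [[0.26, 1.1, 1.21], [0.32, 0.81, 1.11], [0.47, 0.53, 0.92]]
stand 45 1 [[0.26, 1.1, -1.93], [0.32, 0.81, -2.03], [0.47, 0.53, -2.22]]
```

Run:
```python
from h import *
p=read_camera("top")
z=np.array([[412,107],[748,102],[752,335],[414,340]])/3.6+[180,100]-.5
w=atz(p,z,0.018);print(w.round(4),w.mean(0).round(4))
e=w[0]-w[1];f=w[3]-w[2];print(np.linalg.norm(e),np.linalg.norm(f),np.degrees(np.arctan2(-e[0],e[1])),np.degrees(np.arctan2(-f[0],f[1])))
# column top 
u=np.array([[595,138],[640,138],[595,186],[640,186]])/3.6+[180,100]-.5
print("cap",atz(p,u,0.24).mean(0))
u=np.array([[665,180],[746,180]])/3.6+[180,100]-.5;print("tail",atz(p,u,0.172))
# mat corners
u=np.array([[63,212],[266,283],[143,622]])/3.6+[180,100]-.5;m=atz(p,u,0.004);print("mat",m,np.linalg.norm(m[0]-m[1]),np.linalg.norm(m[1]-m[2]))
s=read_camera("scene")
u=np.array([[118,528],[590,487],[297,680]])/5+[270,140]-.5
w=atz(s,u,0.018);print("scene corners",w.round(4))
print(proj(s,[[.62,-.155,.172],[.50,.284,.015]]))
# bar in scene: joint of handle and shaft
print("scene joint",atz(s,np.array([[617,230]])/5+[270,140]-.5,.017),"tip",atz(s,np.array([[659,294]])/5+[270,140]-.5,.015))
print("top joint",atz(p,np.array([[107,360]])/3.6+[180,100]-.5,.017),"tip",atz(p,np.array([[159,261]])/3.6+[180,100]-.5,.015))
```

```text
[[ 0.7073  0.0553  0.018 ]
 [ 0.7159 -0.203   0.018 ]
 [ 0.5362 -0.2083  0.018 ]
 [ 0.527   0.0489  0.018 ]] [ 0.6216 -0.0768  0.018 ]
0.25843887806025767 0.25737085437847296 1.9187647264787908 2.0543932119055976
cap [ 0.62450771 -0.0963586   0.24      ]
tail [[ 0.62585349 -0.13113525  0.172     ]
 [ 0.62691161 -0.18613667  0.172     ]]
mat [[0.62254235 0.32612654 0.004     ]
 [0.57018049 0.16586279 0.004     ]
 [0.307696   0.25134    0.004     ]] 0.16860080655897178 0.276051556100746
scene corners [[ 0.5462 -0.2131  0.018 ]
 [ 0.7119  0.05    0.018 ]
 [ 0.7278 -0.2112  0.018 ]]
[[320.30748493 210.82760706]
 [392.40251717 184.19453037]]
scene joint [[0.5094442  0.27704819 0.017     ]] tip [[0.58582821 0.2439887  0.015     ]]
top joint [[0.50679301 0.28385056 0.017     ]] tip [[0.5841942  0.24723532 0.015     ]]
```

```bash
cat > pl.py <<'E'
import json,numpy as np,sys
from h import *
from wr import tool
def cur():
    s=read_state();M=R.from_rotvec(s["orientation"]).as_matrix()
    z=M[:,2];th=np.arctan2(np.hypot(z[0],z[1]),-z[2]); 
    xb=-M[:,0]; yaw=np.arctan2(-M[0,1],M[1,1]) # flip: y axis = z cross -x
    return s["tool_pos"],M,yaw,th
def plan(wps,claw,start=None):
    """wps: list of (pos,yawdeg,thdeg,nrows)"""
    pos,M,yaw,th=cur() if start is None else start
    yaw=np.degrees(yaw);th=np.degrees(th)
    P=pos.copy();Rm=M.copy();rows=[];a=(pos,yaw,th)
    for wp in wps:
        for k in range(1,wp[3]+1):
            f=k/wp[3];p=a[0]+(np.array(wp[0])-a[0])*f;y=a[1]+(wp[1]-a[1])*f;t=a[2]+(wp[2]-a[2])*f
            G=tool(np.radians(y),np.radians(t),True)
            l=np.round(Rm.T@(p-P)*100,2);w=np.round(np.degrees(R.from_matrix(Rm.T@G).as_rotvec()),1)
            rows.append({"claw":claw,"linear":l.tolist(),"angular":w.tolist()})
            P=P+Rm@l/100;Rm=Rm@R.from_rotvec(np.radians(w)).as_matrix()
        a=(np.array(wp[0]),wp[1],wp[2])
    for i in range(0,len(rows),12):
        print(json.dumps(rows[i:i+12]).replace(" ",""))
    m=max(np.abs([r["linear"] for r in rows]).max(),0);print("maxlin",m,"maxang",np.abs([r["angular"] for r in rows]).max(),"end",P.round(4))
E
python3 - <<'E'
from pl import *
p,M,y,t=cur();print(p,np.degrees(y),np.degrees(t))
print(np.abs(tool(y,t,True)-M).max())
plan([([.35,-.36,.25],-80,0,9),([.45,-.17,.25],2,30,10),([.48,-.17,.25],2,60,4)],0)
E
```

```text
[ 0.15472215 -0.57970155  0.21862757] -165.0589958206485 0.001406454852237463
4.071017404767881e-05
[{"claw":0,"linear":[2.73,-1.8,-0.35],"angular":[-0.0,-0.0,-9.5]},{"claw":0,"linear":[2.98,-1.32,-0.35],"angular":[-0.0,-0.0,-9.4]},{"claw":0,"linear":[3.16,-0.82,-0.35],"angular":[-0.0,-0.0,-9.5]},{"claw":0,"linear":[3.26,-0.29,-0.34],"angular":[-0.0,-0.0,-9.4]},{"claw":0,"linear":[3.25,0.25,-0.35],"angular":[-0.0,-0.0,-9.5]},{"claw":0,"linear":[3.17,0.78,-0.35],"angular":[0.0,-0.0,-9.4]},{"claw":0,"linear":[3.0,1.29,-0.35],"angular":[0.0,-0.0,-9.5]},{"claw":0,"linear":[2.75,1.77,-0.35],"angular":[0.0,-0.0,-9.4]},{"claw":0,"linear":[2.42,2.2,-0.35],"angular":[0.0,-0.0,-9.5]},{"claw":0,"linear":[1.7,1.31,0.0],"angular":[-0.2,-3.0,-8.2]},{"claw":0,"linear":[1.49,1.55,-0.07],"angular":[-0.7,-3.0,-8.1]},{"claw":0,"linear":[1.25,1.74,-0.14],"angular":[-1.0,-3.0,-8.2]}]
[{"claw":0,"linear":[0.98,1.9,-0.15],"angular":[-1.5,-3.0,-8.0]},{"claw":0,"linear":[0.7,2.02,-0.15],"angular":[-1.9,-3.0,-8.0]},{"claw":0,"linear":[0.41,2.11,-0.11],"angular":[-2.4,-3.0,-7.9]},{"claw":0,"linear":[0.1,2.14,-0.04],"angular":[-2.7,-3.0,-7.7]},{"claw":0,"linear":[-0.18,2.14,0.07],"angular":[-3.2,-3.0,-7.6]},{"claw":0,"linear":[-0.45,2.09,0.21],"angular":[-3.5,-3.0,-7.4]},{"claw":0,"linear":[-0.71,2.0,0.36],"angular":[-3.9,-3.0,-7.2]},{"claw":0,"linear":[-0.64,-0.03,0.37],"angular":[-0.0,-7.5,0.0]},{"claw":0,"linear":[-0.6,-0.03,0.46],"angular":[0.0,-7.5,0.0]},{"claw":0,"linear":[-0.53,-0.02,0.53],"angular":[0.0,-7.5,0.0]},{"claw":0,"linear":[-0.45,-0.03,0.59],"angular":[0.0,-7.5,0.0]}]
maxlin 3.26 maxang 9.5 end [ 0.4799 -0.17    0.25  ]
```

Emit:
drive_tool(
  plan=[
    {"claw": 0,"linear": [2.73,-1.8,-0.35],"angular": [0,0,-9.5]},
    {"claw": 0,"linear": [2.98,-1.32,-0.35],"angular": [0,0,-9.4]},
    {"claw": 0,"linear": [3.16,-0.82,-0.35],"angular": [0,0,-9.5]},
    {"claw": 0,"linear": [3.26,-0.29,-0.34],"angular": [0,0,-9.4]},
    {"claw": 0,"linear": [3.25,0.25,-0.35],"angular": [0,0,-9.5]},
    {"claw": 0,"linear": [3.17,0.78,-0.35],"angular": [0,0,-9.4]},
    {"claw": 0,"linear": [3.0,1.29,-0.35],"angular": [0,0,-9.5]},
    {"claw": 0,"linear": [2.75,1.77,-0.35],"angular": [0,0,-9.4]},
    {"claw": 0,"linear": [2.42,2.2,-0.35],"angular": [0,0,-9.5]},
    {"claw": 0,"linear": [1.7,1.31,0.0],"angular": [-0.2,-3.0,-8.2]},
    {"claw": 0,"linear": [1.49,1.55,-0.07],"angular": [-0.7,-3.0,-8.1]},
    {"claw": 0,"linear": [1.25,1.74,-0.14],"angular": [-1.0,-3.0,-8.2]},
  ],
)

```text
t: 4.0
tool_pos: [0.3806, -0.3022, 0.2502]
orientation: [1.386, 2.659, -0.112]
force: [-0.4, 0.3, -0.0]
opening: 0.0929
```

Emit:
drive_tool(
  plan=[
    {"claw": 0,"linear": [0.98,1.9,-0.15],"angular": [-1.5,-3.0,-8.0]},
    {"claw": 0,"linear": [0.7,2.02,-0.15],"angular": [-1.9,-3.0,-8.0]},
    {"claw": 0,"linear": [0.41,2.11,-0.11],"angular": [-2.4,-3.0,-7.9]},
    {"claw": 0,"linear": [0.1,2.14,-0.04],"angular": [-2.7,-3.0,-7.7]},
    {"claw": 0,"linear": [-0.18,2.14,0.07],"angular": [-3.2,-3.0,-7.6]},
    {"claw": 0,"linear": [-0.45,2.09,0.21],"angular": [-3.5,-3.0,-7.4]},
    {"claw": 0,"linear": [-0.71,2.0,0.36],"angular": [-3.9,-3.0,-7.2]},
    {"claw": 0,"linear": [-0.64,-0.03,0.37],"angular": [0,-7.5,0]},
    {"claw": 0,"linear": [-0.6,-0.03,0.46],"angular": [0,-7.5,0]},
    {"claw": 0,"linear": [-0.53,-0.02,0.53],"angular": [0,-7.5,0]},
    {"claw": 0,"linear": [-0.45,-0.03,0.59],"angular": [0,-7.5,0]},
  ],
)

```text
t: 5.38
tool_pos: [0.532, -0.1583, 0.2679]
orientation: [0.024, 2.16, 0.014]
force: [0.3, -0.2, 1.0]
opening: 0.0932
```

Run:
```python
from pl import *
s=read_state();p,M,y,t=cur();print(s["t"],p,np.degrees(y),np.degrees(t),s["q"].round(2))
p=read_camera("wrist");im=p["pixels"][::-1,::-1,::-1];cv2.imwrite("pics/w1.png",im)
print(p["xyz"],proj(p,[[.6247,-.170,.165],[.6247,-.17,.15]]))
s=read_state();print(s["tool_pos"])
```

```text
5.375 [ 0.53198958 -0.15832295  0.26794651] -0.7010470923952443 56.24061067388283 [-0.82 -0.89  2.48  0.84  0.95 -2.66]
[ 0.35261409 -0.15746341  0.30165436] [[303.85804212 154.24598022]
 [303.76610339 140.01993936]]
[ 0.53341191 -0.15656229  0.26747185]
```

View pics/w1.png

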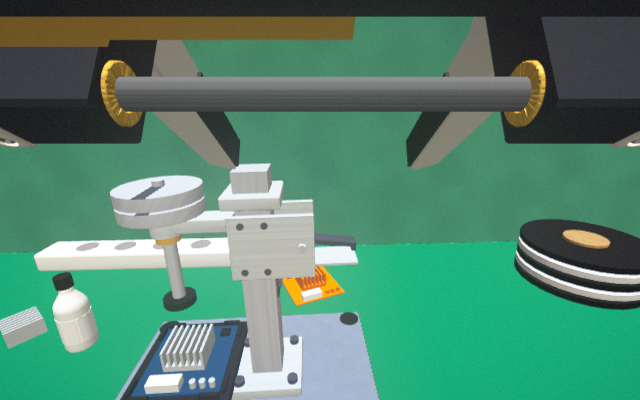

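Run:
```python
from pl import *
p=read_camera("wrist");s=read_state()
np.savez("w1.npz",**{k:p[k] for k in p},tool_pos=s["tool_pos"],ori=s["orientation"])
im=p["pixels"][::-1,::-1,::-1];c=im[190:290,210:370];cv2.imwrite("pics/w1z.png",cv2.resize(c,None,fx=5,fy=5,interpolation=cv2.INTER_CUBIC))
print(s["tool_pos"],p["xyz"])
for l in["pawl_tail","guard_top","heatsink_top","load","pawl"]:
    for d in search_frame(p,l)[:1]: print(l,round(d["p"],2),d["at"].round(4) if hasattr(d["at"],"round") else d["at"],np.array([639,399])-proj(p,d["at"])[0])
```

```text
[ 0.53205278 -0.15596452  0.26674041] [ 0.35392157 -0.15585961  0.30056985]
pawl_tail 0.84 [0.6248, -0.1712, 0.1667] [338.62727183 243.75439914]
guard_top 0.58 [0.604, -0.0818, 0.1859] [234.61276949 236.73575771]
heatsink_top 0.85 [0.789, -0.1388, 0.0026] [312.41261702 292.06785394]
load 0.73 [0.6232, -0.1675, 0.1623] [334.77219401 248.90270661]
pawl 0.6 [0.6196, -0.1741, 0.1717] [342.12498814 241.25197027]
```

View pics/w1z.png

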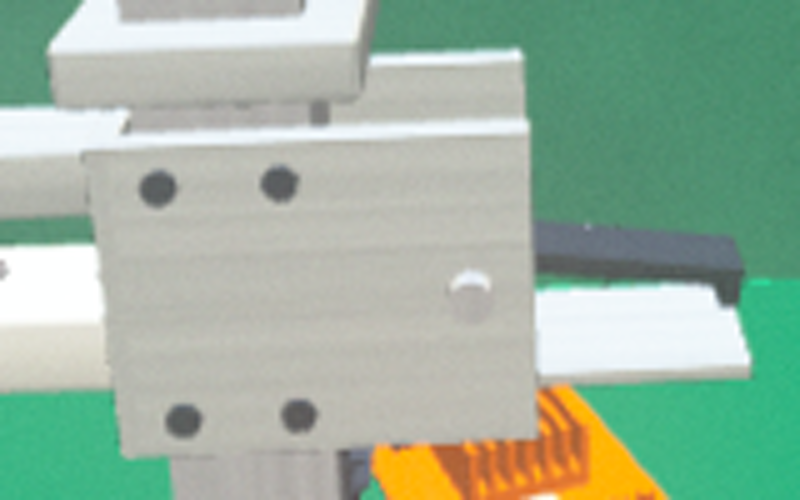

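```bash
cat > m.py <<'E'
from h import *
def load(f): return dict(np.load(f))
def atn(p,uv,x0,yaw): # intersect with plane stand-x = const through (x0) at y=-.17
    n=np.array([np.cos(yaw),np.sin(yaw),0]);d=ray(p,uv);c=np.array([x0,-.17,0])
    t=((c-p["xyz"])@n)/(d@n);return p["xyz"]+d*t[:,None]
E
python3 - <<'E'
from m import *
p=load("w1.npz");Z=lambda U,V:[639-(210+(U+.5)/5-.5),399-(190+(V+.5)/5-.5)]
yaw=np.radians(1.9);xt=.6247
nx=lambda dx,*uv:atn(p,[Z(*q) for q in uv],xt+dx,yaw).round(4)
print("tail near lower edge",nx(-.007,(560,265),(640,272),(710,277)))
print("tail near upper",nx(-.007,(540,250),(735,270)))
print("lip bottom/end",nx(-.007,(742,275),(735,303)))
print("guard near top edge",nx(-.016,(540,383),(748,375)), "bottom",nx(-.016,(540,388),(748,380)))
print("guard far edge",nx(.016,(560,292),(715,287)))
print("cheek edge",nx(-.018,(530,125),(535,435)),"pin",nx(-.018,(470,297)))
E
```

```text
tail near lower edge [[ 0.6172 -0.1554  0.172 ]
 [ 0.6177 -0.1699  0.17  ]
 [ 0.6181 -0.1826  0.1684]]
tail near upper [[ 0.6171 -0.1519  0.1751]
 [ 0.6183 -0.1872  0.1696]]
lip bottom/end [[ 0.6183 -0.1884  0.1686]
 [ 0.6183 -0.1872  0.163 ]]
guard near top edge [[ 0.6081 -0.1514  0.1533]
 [ 0.6093 -0.1887  0.1532]] bottom [[ 0.6081 -0.1513  0.1523]
 [ 0.6093 -0.1887  0.1522]]
guard far edge [[ 0.6402 -0.1552  0.1549]
 [ 0.6412 -0.186   0.1547]]
cheek edge [[ 0.6061 -0.151   0.2035]
 [ 0.606  -0.1502  0.144 ]] pin [[ 0.6057 -0.1397  0.1719]]
```

Run:
```python
from m import *
p=load("w1.npz");im=p["pixels"][::-1,::-1,::-1];c=im[225:275,310:366];cv2.imwrite("pics/w1zz.png",cv2.resize(c,None,fx=12,fy=12,interpolation=cv2.INTER_NEAREST))
```

```text
(no output)
```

View pics/w1zz.png

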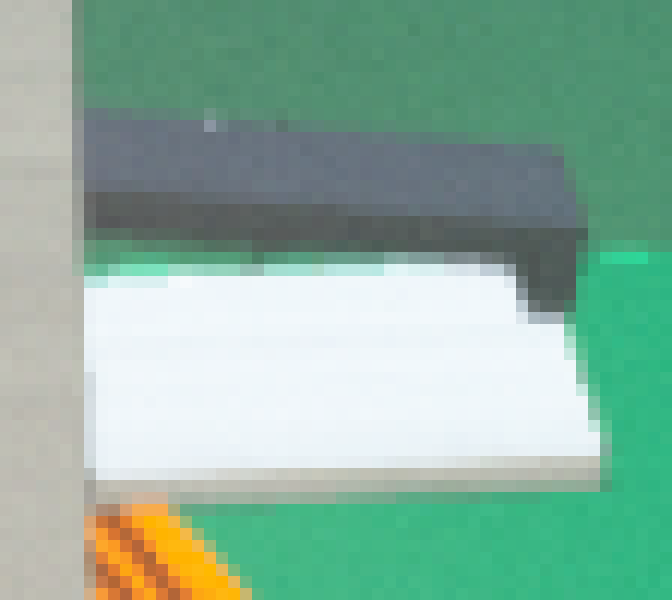

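Run:
```python
from m import *
p=load("w1.npz");Z=lambda U,V:[639-(310+U/12-.5),399-(225+V/12-.5)]
yaw=np.radians(1.9)
for xt in(.6247,.627):
    nx=lambda dx,*uv:atn(p,[Z(*q) for q in uv],xt+dx,yaw).round(4).tolist()
    print("tail near lower edge",nx(-.007,(100,230),(300,245),(500,256)))
    print("tail near upper",nx(-.007,(100,192),(580,228)))
    print("tail far upper",nx(.007,(100,108),(565,148)))
    print("lip",nx(-.007,(585,230),(570,320),(515,275)))
    print("guard near top",nx(-.016,(95,470),(605,457)),"bot",nx(-.016,(95,498),(605,488)))
    print("guard far top",nx(.016,(90,280),(400,264)))
```

```text
tail near lower edge [[0.6171, -0.152, 0.1711], [0.6176, -0.167, 0.1692], [0.6181, -0.1822, 0.1676]]
tail near upper [[0.6171, -0.1521, 0.1742], [0.6183, -0.1883, 0.1697]]
tail far upper [[0.6311, -0.1521, 0.1748], [0.6323, -0.1887, 0.1698]]
lip [[0.6183, -0.1887, 0.1695], [0.6183, -0.1876, 0.162], [0.6181, -0.1834, 0.166]]
guard near top [[0.6081, -0.1513, 0.1559], [0.6093, -0.1893, 0.1552]] bot [[0.6081, -0.1512, 0.1535], [0.6093, -0.1894, 0.1526]]
guard far top [[0.6401, -0.1507, 0.1553], [0.6409, -0.1763, 0.1556]]
tail near lower edge [[0.6194, -0.152, 0.17], [0.6199, -0.1671, 0.168], [0.6204, -0.1824, 0.1665]]
tail near upper [[0.6194, -0.152, 0.1731], [0.6206, -0.1886, 0.1686]]
tail far upper [[0.6334, -0.152, 0.1737], [0.6346, -0.189, 0.1687]]
lip [[0.6206, -0.1889, 0.1684], [0.6206, -0.1879, 0.1608], [0.6205, -0.1836, 0.1648]]
guard near top [[0.6104, -0.1512, 0.1546], [0.6117, -0.1896, 0.1539]] bot [[0.6104, -0.1512, 0.1522], [0.6117, -0.1897, 0.1512]]
guard far top [[0.6424, -0.1507, 0.1541], [0.6432, -0.1764, 0.1545]]
```

Run:
```python
from pl import *
p,M,y,t=cur();print(p,np.degrees(y),np.degrees(t))
plan([([.45,-.11,.27],-3,40,5),([.44,.12,.23],-20,30,7),([.482,.2954,.13],-26.4,30,5)],0)
```

```text
[ 0.53152221 -0.15758799  0.26876555] -0.46394140241364 56.06530772859461
[{"claw":0,"linear":[0.91,0.94,-1.36],"angular":[1.0,3.2,-0.5]},{"claw":0,"linear":[0.97,0.92,-1.33],"angular":[0.4,3.2,0.3]},{"claw":0,"linear":[1.05,0.91,-1.28],"angular":[0.4,3.2,0.4]},{"claw":0,"linear":[1.13,0.89,-1.22],"angular":[0.3,3.2,0.3]},{"claw":0,"linear":[1.2,0.88,-1.16],"angular":[0.3,3.3,0.4]},{"claw":0,"linear":[0.61,3.28,0.24],"angular":[1.6,1.4,1.9]},{"claw":0,"linear":[0.71,3.26,0.16],"angular":[1.5,1.4,1.9]},{"claw":0,"linear":[0.82,3.23,0.1],"angular":[1.4,1.4,1.9]},{"claw":0,"linear":[0.92,3.21,0.04],"angular":[1.4,1.5,2.0]},{"claw":0,"linear":[1.03,3.17,-0.02],"angular":[1.4,1.4,2.1]},{"claw":0,"linear":[1.15,3.14,-0.06],"angular":[1.2,1.4,2.0]},{"claw":0,"linear":[1.26,3.09,-0.1],"angular":[1.3,1.5,2.1]}]
[{"claw":0,"linear":[1.36,3.58,1.53],"angular":[0.6,-0.0,1.1]},{"claw":0,"linear":[1.42,3.57,1.49],"angular":[0.7,-0.0,1.1]},{"claw":0,"linear":[1.49,3.57,1.44],"angular":[0.6,-0.0,1.1]},{"claw":0,"linear":[1.56,3.55,1.41],"angular":[0.6,-0.0,1.1]},{"claw":0,"linear":[1.63,3.53,1.37],"angular":[0.7,-0.0,1.1]}]
maxlin 3.58 maxang 3.3 end [0.482  0.2954 0.13  ]
```

Emit:
drive_tool(
  plan=[
    {"claw": 0,"linear": [0.91,0.94,-1.36],"angular": [1.0,3.2,-0.5]},
    {"claw": 0,"linear": [0.97,0.92,-1.33],"angular": [0.4,3.2,0.3]},
    {"claw": 0,"linear": [1.05,0.91,-1.28],"angular": [0.4,3.2,0.4]},
    {"claw": 0,"linear": [1.13,0.89,-1.22],"angular": [0.3,3.2,0.3]},
    {"claw": 0,"linear": [1.2,0.88,-1.16],"angular": [0.3,3.3,0.4]},
    {"claw": 0,"linear": [0.61,3.28,0.24],"angular": [1.6,1.4,1.9]},
    {"claw": 0,"linear": [0.71,3.26,0.16],"angular": [1.5,1.4,1.9]},
    {"claw": 0,"linear": [0.82,3.23,0.1],"angular": [1.4,1.4,1.9]},
    {"claw": 0,"linear": [0.92,3.21,0.04],"angular": [1.4,1.5,2.0]},
    {"claw": 0,"linear": [1.03,3.17,-0.02],"angular": [1.4,1.4,2.1]},
    {"claw": 0,"linear": [1.15,3.14,-0.06],"angular": [1.2,1.4,2.0]},
    {"claw": 0,"linear": [1.26,3.09,-0.1],"angular": [1.3,1.5,2.1]},
  ],
)

```text
t: 7.22
tool_pos: [0.478, 0.0989, 0.2334]
orientation: [0.446, 2.617, -0.104]
force: [1.5, 1.1, 0.7]
opening: 0.0929
```

Emit:
drive_tool(
  plan=[
    {"claw": 0,"linear": [1.36,3.58,1.53],"angular": [0.6,0,1.1]},
    {"claw": 0,"linear": [1.42,3.57,1.49],"angular": [0.7,0,1.1]},
    {"claw": 0,"linear": [1.49,3.57,1.44],"angular": [0.6,0,1.1]},
    {"claw": 0,"linear": [1.56,3.55,1.41],"angular": [0.6,0,1.1]},
    {"claw": 0,"linear": [1.63,3.53,1.37],"angular": [0.7,0,1.1]},
    {"claw": 0,"linear": [0,0,0],"angular": [0,0,0]},
  ],
)

```text
t: 7.98
tool_pos: [0.5138, 0.2764, 0.1315]
orientation: [0.586, 2.597, -0.15]
force: [0.3, 0.2, 0.4]
opening: 0.0928
```

Run:
```python
from pl import *
s=read_state();p,M,y,t=cur();print(s["t"],p,np.degrees(y),np.degrees(t),s["q"].round(2),s["dq"].round(3))
p=read_camera("wrist");im=p["pixels"][::-1,::-1,::-1];cv2.imwrite("pics/w2.png",im)
s=read_state();np.savez("w2.npz",**{k:p[k] for k in p},tool_pos=s["tool_pos"],ori=s["orientation"])
b=np.array([np.cos(np.radians(-26.4)),np.sin(np.radians(-26.4)),0]);J=np.array([.505,.284,.015])
print(np.array([639,399])-proj(p,[J,J+.094*b,J-.1*b]))
```

```text
7.975 [0.51377222 0.27642744 0.13154607] -25.475018398532637 27.955466614110474 [ 0.68 -0.03  1.9  -0.5   1.1  -0.26] [-0.029 -0.084  0.026 -0.003  0.017 -0.052]
[[316.60311846 276.81841357]
 [319.32224598 192.82352075]
 [311.69511007 428.42867628]]
```

View pics/w2.png

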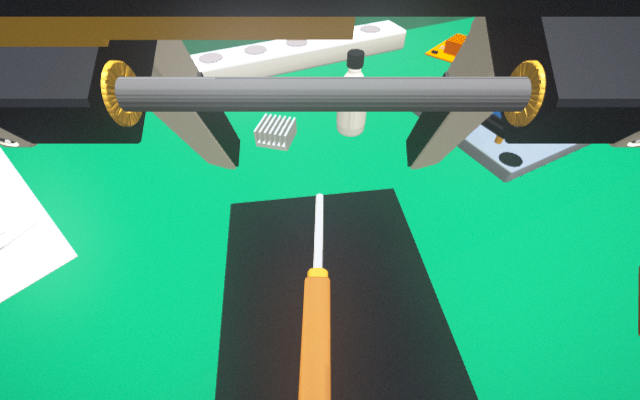

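Run:
```python
from pl import *
plan([([.488,.2924,.05],-26.2,30,5),([.488,.2924,.011],-26.2,30,4)],0)
```

```text
[{"claw":0,"linear":[1.32,0.08,1.18],"angular":[-0.0,-0.4,0.2]},{"claw":0,"linear":[1.34,0.07,1.16],"angular":[0.1,-0.4,0.1]},{"claw":0,"linear":[1.34,0.08,1.16],"angular":[0.0,-0.4,0.1]},{"claw":0,"linear":[1.34,0.07,1.15],"angular":[0.1,-0.4,0.1]},{"claw":0,"linear":[1.36,0.07,1.14],"angular":[0.1,-0.4,0.2]},{"claw":0,"linear":[0.49,0.0,0.84],"angular":[-0.0,0.0,-0.0]},{"claw":0,"linear":[0.49,0.0,0.85],"angular":[-0.0,0.0,-0.0]},{"claw":0,"linear":[0.48,0.0,0.84],"angular":[-0.0,0.0,-0.0]},{"claw":0,"linear":[0.49,0.0,0.85],"angular":[-0.0,0.0,-0.0]}]
maxlin 1.36 maxang 0.4 end [0.488  0.2924 0.011 ]
```

Emit:
drive_tool(
  plan=[
    {"claw": 0,"linear": [1.32,0.08,1.18],"angular": [0,-0.4,0.2]},
    {"claw": 0,"linear": [1.34,0.07,1.16],"angular": [0.1,-0.4,0.1]},
    {"claw": 0,"linear": [1.34,0.08,1.16],"angular": [0,-0.4,0.1]},
    {"claw": 0,"linear": [1.34,0.07,1.15],"angular": [0.1,-0.4,0.1]},
    {"claw": 0,"linear": [1.36,0.07,1.14],"angular": [0.1,-0.4,0.2]},
    {"claw": 0,"linear": [0.49,0,0.84],"angular": [0,0,0]},
    {"claw": 0,"linear": [0.49,0,0.85],"angular": [0,0,0]},
    {"claw": 0,"linear": [0.2,0,0.36],"angular": [0,0,0]},
    {"claw": 0,"linear": [0,0,0],"angular": [0,0,0]},
    {"claw": 0,"linear": [0,0,0],"angular": [0,0,0]},
  ],
)

```text
t: 9.28
tool_pos: [0.4889, 0.293, 0.0282]
orientation: [0.598, 2.556, -0.155]
force: [0.4, 0.0, -0.6]
opening: 0.0931
```

Run:
```python
from pl import *
s=read_state();p,M,y,t=cur();print(s["t"],p,np.degrees(y),np.degrees(t),s["force"].round(2))
plan([([.488,.2924,.0095],-26.2,30,2)],0)
p=read_camera("wrist");im=p["pixels"][::-1,::-1,::-1];cv2.imwrite("pics/w3.png",im)
```

```text
9.275 [0.48885504 0.29301534 0.02816809] -26.278713753559426 30.086267423666904 [ 0.42  0.03 -0.57]
[{"claw":0,"linear":[0.49,-0.05,0.8],"angular":[0.2,0.0,-0.1]},{"claw":0,"linear":[0.49,-0.05,0.79],"angular":[-0.0,0.1,-0.1]}]
maxlin 0.8 maxang 0.2 end [0.488  0.2924 0.0095]
```

View pics/w3.png

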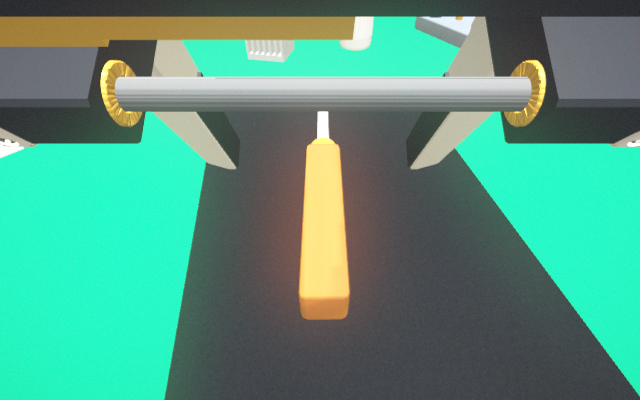

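Emit:
drive_tool(
  plan=[
    {"claw": 0,"linear": [0.35,-0.04,0.6],"angular": [0,0,0]},
    {"claw": 0,"linear": [0.35,-0.03,0.58],"angular": [0,0,0]},
    {"claw": 0,"linear": [0.28,0,0.4],"angular": [0,0,0]},
    {"claw": 0,"linear": [0,0,0],"angular": [0,0,0]},
    {"claw": 1,"linear": [0,0,0],"angular": [0,0,0]},
    {"claw": 1,"linear": [0,0,0],"angular": [0,0,0]},
    {"claw": 1,"linear": [0,0,0],"angular": [0,0,0]},
    {"claw": 1,"linear": [0,0,0],"angular": [0,0,0]},
    {"claw": 1,"linear": [0,0,0],"angular": [0,0,0]},
    {"claw": 1,"linear": [0,0,0],"angular": [0,0,0]},
  ],
  newtons=60,
)

```text
t: 10.58
tool_pos: [0.4877, 0.2925, 0.0091]
orientation: [0.598, 2.557, -0.156]
force: [-0.1, -0.2, 0.4]
opening: 0.037
```

Run:
```python
from pl import *
s=read_state();p,M,y,t=cur();print(s["t"],p,np.degrees(y),np.degrees(t),s["force"].round(2),s["opening"])
```

```text
10.575 [0.48769587 0.29253427 0.00907719] -26.270258014642106 30.069472745558382 [-0.15 -0.23  0.42] 0.03698696520715379
```

Emit:
drive_tool(
  plan=[
    {"claw": 1,"linear": [0,0,0],"angular": [0,0,0]},
    {"claw": 1,"linear": [0,0,0],"angular": [0,0,0]},
    {"claw": 1,"linear": [0,0,0],"angular": [0,0,0]},
    {"claw": 1,"linear": [0,0,0],"angular": [0,0,0]},
    {"claw": 1,"linear": [-0.25,0,-0.43],"angular": [0,0,0]},
    {"claw": 1,"linear": [-0.5,0,-0.87],"angular": [0,0,0]},
    {"claw": 1,"linear": [-1.0,0,-1.73],"angular": [0,0,0]},
    {"claw": 1,"linear": [-1.0,0,-1.73],"angular": [0,0,0]},
  ],
)

```text
t: 11.58
tool_pos: [0.4879, 0.2927, 0.0661]
orientation: [0.598, 2.556, -0.155]
force: [-0.6, 0.5, -0.7]
opening: 0.0195
```

Run:
```python
from pl import *
s=read_state();p,M,y,t=cur();print(s["t"],p,np.degrees(y),np.degrees(t),s["force"].round(2),s["opening"])
plan([([.42,.22,.18],-20,30,5),([.39,-.02,.20],-6,30,7),([.44,-.178,.17],1.9,30,6),([.471,-.178,.158],1.9,30,3)],1)
```

```text
11.575 [0.48785607 0.2926775  0.06607191] -26.265743069837047 30.089360491043013 [-0.6   0.53 -0.67] 0.019522388965268773
[{"claw":1,"linear":[-0.65,-1.89,-2.27],"angular":[-0.4,0.0,-1.2]},{"claw":1,"linear":[-0.61,-1.9,-2.28],"angular":[-0.7,0.0,-1.1]},{"claw":1,"linear":[-0.57,-1.87,-2.3],"angular":[-0.6,0.1,-1.1]},{"claw":1,"linear":[-0.54,-1.86,-2.32],"angular":[-0.6,-0.0,-1.1]},{"claw":1,"linear":[-0.5,-1.85,-2.34],"angular":[-0.6,-0.0,-1.0]},{"claw":1,"linear":[-0.81,-3.37,0.14],"angular":[-1.0,-0.0,-1.8]},{"claw":1,"linear":[-0.7,-3.39,0.08],"angular":[-1.0,-0.0,-1.7]},{"claw":1,"linear":[-0.61,-3.42,0.02],"angular":[-1.0,-0.0,-1.7]},{"claw":1,"linear":[-0.5,-3.43,-0.04],"angular":[-1.0,-0.0,-1.8]},{"claw":1,"linear":[-0.4,-3.44,-0.1],"angular":[-1.0,-0.0,-1.7]},{"claw":1,"linear":[-0.29,-3.45,-0.16],"angular":[-1.0,-0.0,-1.7]},{"claw":1,"linear":[-0.19,-3.45,-0.22],"angular":[-1.0,-0.0,-1.8]}]
[{"claw":1,"linear":[-0.71,-2.54,0.99],"angular":[-0.7,-0.0,-1.1]},{"claw":1,"linear":[-0.65,-2.55,0.95],"angular":[-0.6,-0.0,-1.2]},{"claw":1,"linear":[-0.61,-2.58,0.93],"angular":[-0.7,-0.0,-1.1]},{"claw":1,"linear":[-0.55,-2.6,0.9],"angular":[-0.7,-0.0,-1.1]},{"claw":1,"linear":[-0.5,-2.63,0.86],"angular":[-0.6,-0.0,-1.2]},{"claw":1,"linear":[-0.45,-2.64,0.84],"angular":[-0.7,-0.0,-1.1]},{"claw":1,"linear":[-0.69,-0.03,0.86],"angular":[0.0,-0.0,-0.0]},{"claw":1,"linear":[-0.7,-0.04,0.86],"angular":[0.0,-0.0,-0.0]},{"claw":1,"linear":[-0.69,-0.03,0.87],"angular":[0.0,-0.0,-0.0]}]
maxlin 3.45 maxang 1.8 end [ 0.471 -0.178  0.158]
```

Emit:
drive_tool(
  plan=[
    {"claw": 1,"linear": [-0.65,-1.89,-2.27],"angular": [-0.4,0.0,-1.2]},
    {"claw": 1,"linear": [-0.61,-1.9,-2.28],"angular": [-0.7,0.0,-1.1]},
    {"claw": 1,"linear": [-0.57,-1.87,-2.3],"angular": [-0.6,0.1,-1.1]},
    {"claw": 1,"linear": [-0.54,-1.86,-2.32],"angular": [-0.6,0,-1.1]},
    {"claw": 1,"linear": [-0.5,-1.85,-2.34],"angular": [-0.6,0,-1.0]},
    {"claw": 1,"linear": [-0.81,-3.37,0.14],"angular": [-1.0,0,-1.8]},
    {"claw": 1,"linear": [-0.7,-3.39,0.08],"angular": [-1.0,0,-1.7]},
    {"claw": 1,"linear": [-0.61,-3.42,0.02],"angular": [-1.0,0,-1.7]},
    {"claw": 1,"linear": [-0.5,-3.43,-0.04],"angular": [-1.0,0,-1.8]},
    {"claw": 1,"linear": [-0.4,-3.44,-0.1],"angular": [-1.0,0,-1.7]},
    {"claw": 1,"linear": [-0.29,-3.45,-0.16],"angular": [-1.0,0,-1.7]},
    {"claw": 1,"linear": [-0.19,-3.45,-0.22],"angular": [-1.0,0,-1.8]},
  ],
)

```text
t: 13.08
tool_pos: [0.4439, -0.001, 0.1976]
orientation: [0.147, 2.661, -0.071]
force: [-0.1, 0.5, -1.7]
opening: 0.0194
```

Emit:
drive_tool(
  plan=[
    {"claw": 1,"linear": [-0.71,-2.54,0.99],"angular": [-0.7,0,-1.1]},
    {"claw": 1,"linear": [-0.65,-2.55,0.95],"angular": [-0.6,0,-1.2]},
    {"claw": 1,"linear": [-0.61,-2.58,0.93],"angular": [-0.7,0,-1.1]},
    {"claw": 1,"linear": [-0.55,-2.6,0.9],"angular": [-0.7,0,-1.1]},
    {"claw": 1,"linear": [-0.5,-2.63,0.86],"angular": [-0.6,0,-1.2]},
    {"claw": 1,"linear": [-0.45,-2.64,0.84],"angular": [-0.7,0,-1.1]},
    {"claw": 1,"linear": [-0.69,-0.03,0.86],"angular": [0,0,0]},
    {"claw": 1,"linear": [-0.7,-0.04,0.86],"angular": [0,0,0]},
    {"claw": 1,"linear": [-0.69,-0.03,0.87],"angular": [0,0,0]},
    {"claw": 1,"linear": [0,0,0],"angular": [0,0,0]},
    {"claw": 1,"linear": [0,0,0],"angular": [0,0,0]},
  ],
)

```text
t: 14.45
tool_pos: [0.5212, -0.1606, 0.1559]
orientation: [-0.032, 2.664, -0.018]
force: [1.5, 0.5, 2.4]
opening: 0.0196
```

Run:
```python
from pl import *
s=read_state();p,M,y,t=cur();print(s["t"],p,np.degrees(y),np.degrees(t),s["force"].round(2),s["opening"],s["q"].round(2))
p=read_camera("wrist");im=p["pixels"][::-1,::-1,::-1];cv2.imwrite("pics/w4.png",im)
s=read_state();np.savez("w4.npz",**{k:p[k] for k in p},tool_pos=s["tool_pos"],ori=s["orientation"])
print(s["tool_pos"])
for n in["scene","top"]:
    q=read_camera(n);save(q,n+"4",(270,140,430,280) if n=="scene" else (280,110,440,250),5)
    np.savez(n+"4.npz",**q)
```

```text
14.45 [ 0.52124443 -0.16058356  0.15590479] 1.1013616192439102 27.37802468322702 [1.45 0.53 2.4 ] 0.019551729090285165 [-0.56 -0.43  2.19  0.29  0.99 -2.27]
[ 0.52120104 -0.1605988   0.15575968]
```

View pics/w4.png

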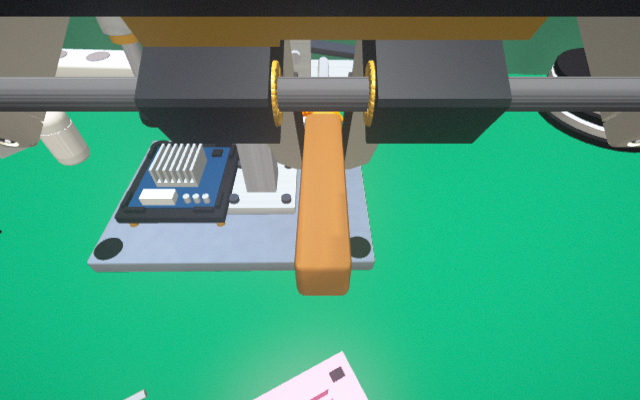

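View pics/scene4.png

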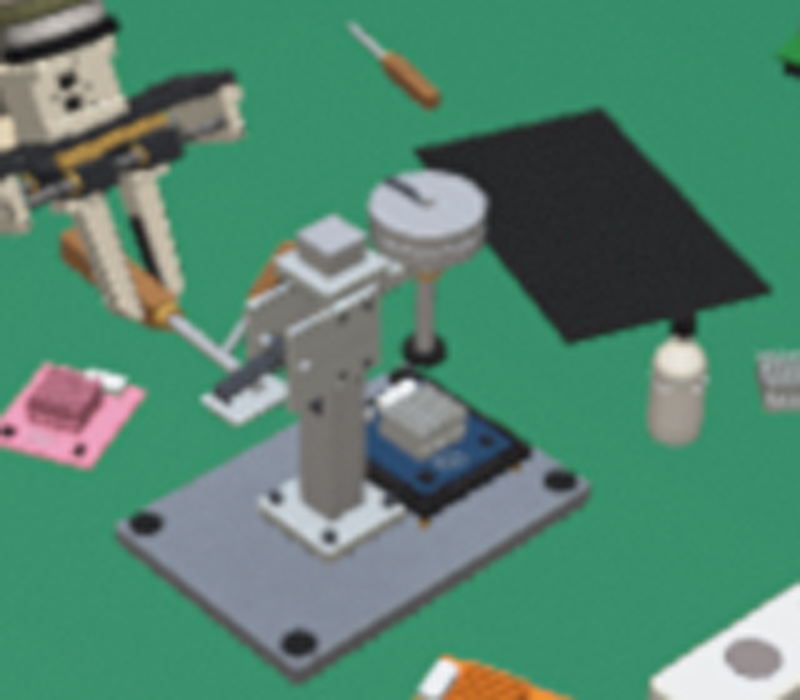

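View pics/top4.png

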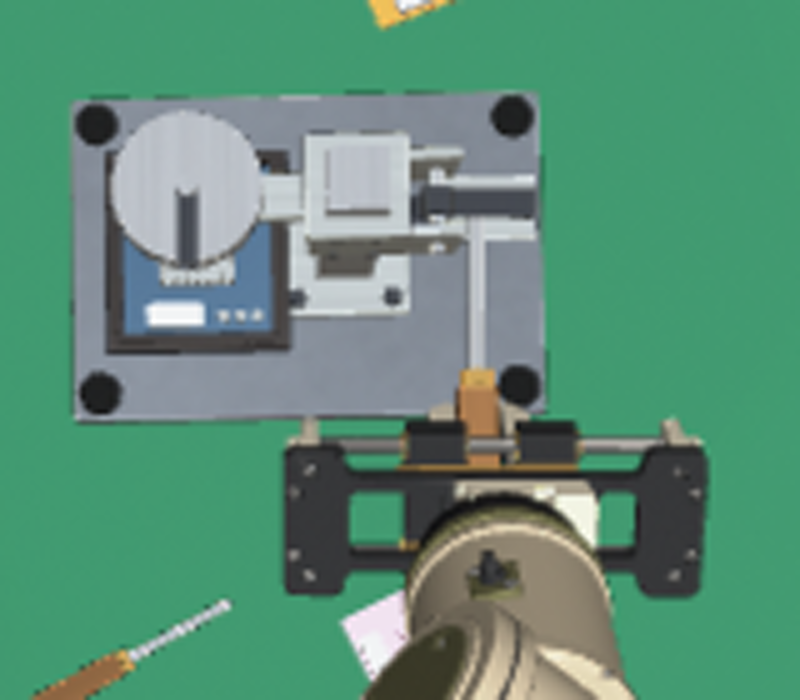

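Run:
```python
from pl import *
s=read_state();print(s["t"],s["tool_pos"],s["force"].round(2),s["wrist_torque"].round(2),s["dq"].round(3))
p=load=dict(np.load("w4.npz"));im=p["pixels"][::-1,::-1,::-1];c=im[30:130,250:400];cv2.imwrite("pics/w4z.png",cv2.resize(c,None,fx=5.3,fy=5.3,interpolation=cv2.INTER_CUBIC))
M=R.from_rotvec(p["ori"]).as_matrix();z=M[:,2];x=M[:,0];b=np.cross(M[:,1],[0,0,1.]);b*=np.sign(b[0]);
print(b)
J=p["tool_pos"]+.0188*b+[0,0,.0059];print(J,np.array([639,399])-proj(p,[J,J+.094*b,J-.1*b]))
```

```text
14.6 [ 0.52116905 -0.16060319  0.15545838] [ 2.92 -0.23  3.13] [ 0.12 -1.24  0.  ] [ 0.001  0.005 -0.    -0.    -0.004  0.002]
[ 0.999653    0.01899347 -0.        ]
[ 0.53999452 -0.16024172  0.16165968] [[321.54337995 124.5609416 ]
 [321.84437289  54.92733175]
 [320.87912955 278.23282921]]
```

View pics/w4z.png

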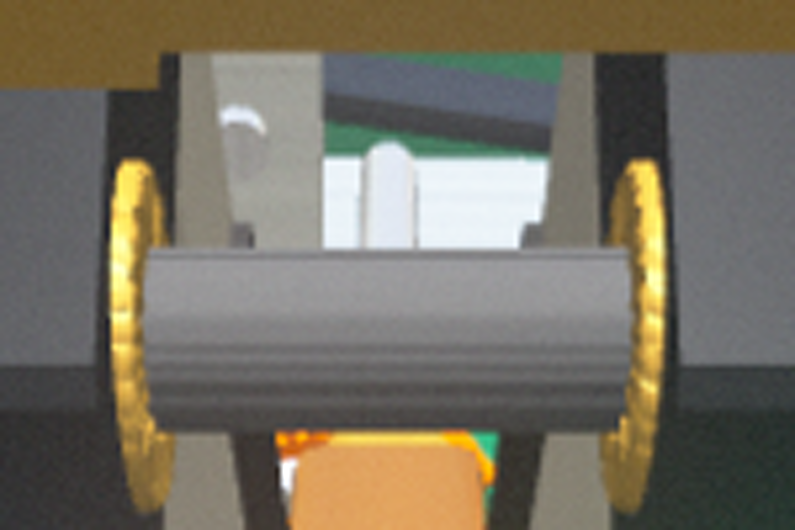

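Run:
```python
from pl import *
plan([([.520,-.1606,.1565],1.5,30,3),([.483,-.162,.157],1.9,30,4),([.483,-.1777,.156],1.9,30,2)],1)
```

```text
[{"claw":1,"linear":[0.02,0.0,-0.05],"angular":[-1.0,-0.9,0.4]},{"claw":1,"linear":[0.02,0.0,-0.05],"angular":[-0.0,-0.9,-0.2]},{"claw":1,"linear":[0.01,0.0,-0.05],"angular":[-0.1,-0.9,-0.1]},{"claw":1,"linear":[0.8,-0.01,-0.47],"angular":[-0.1,0.0,-0.1]},{"claw":1,"linear":[0.79,-0.01,-0.48],"angular":[-0.0,0.0,-0.1]},{"claw":1,"linear":[0.8,-0.0,-0.47],"angular":[-0.1,0.0,-0.1]},{"claw":1,"linear":[0.79,-0.01,-0.47],"angular":[-0.0,0.0,-0.0]},{"claw":1,"linear":[0.05,-0.78,0.03],"angular":[-0.0,0.0,-0.0]},{"claw":1,"linear":[0.05,-0.79,0.03],"angular":[-0.0,0.0,-0.0]}]
maxlin 0.8 maxang 1.0 end [ 0.483  -0.1777  0.156 ]
```

Emit:
drive_tool(
  plan=[
    {"claw": 1,"linear": [0.02,0.0,-0.05],"angular": [-1.0,-0.9,0.4]},
    {"claw": 1,"linear": [0.02,0.0,-0.05],"angular": [0,-0.9,-0.2]},
    {"claw": 1,"linear": [0.01,0.0,-0.05],"angular": [-0.1,-0.9,-0.1]},
    {"claw": 1,"linear": [0.8,-0.01,-0.47],"angular": [-0.1,0.0,-0.1]},
    {"claw": 1,"linear": [0.79,-0.01,-0.48],"angular": [0,0.0,-0.1]},
    {"claw": 1,"linear": [0.8,0,-0.47],"angular": [-0.1,0.0,-0.1]},
    {"claw": 1,"linear": [0.79,-0.01,-0.47],"angular": [0,0.0,0]},
    {"claw": 1,"linear": [0.05,-0.78,0.03],"angular": [0,0.0,0]},
    {"claw": 1,"linear": [0.05,-0.79,0.03],"angular": [0,0.0,0]},
    {"claw": 1,"linear": [0,0,0],"angular": [0,0,0]},
    {"claw": 1,"linear": [0,0,0],"angular": [0,0,0]},
  ],
)

```text
t: 15.98
tool_pos: [0.4823, -0.1775, 0.1542]
orientation: [-0.041, 2.62, 0.014]
force: [0.6, -0.4, -0.7]
opening: 0.0196
```

```bash
cat > look.py <<'E'
from pl import *
import sys
n=sys.argv[1]
s=read_state();p,M,y,t=cur();print(s["t"],p,np.degrees(y),np.degrees(t),"roll",np.degrees(M[2,1]),s["force"].round(2),s["wrist_torque"].round(2),s["opening"])
p=read_camera("wrist");im=p["pixels"][::-1,::-1,::-1];c=im[30:130,250:400];cv2.imwrite(f"pics/{n}z.png",cv2.resize(c,None,fx=5.3,fy=5.3,interpolation=cv2.INTER_CUBIC))
s=read_state();np.savez(n+".npz",**{k:p[k] for k in p},tool_pos=s["tool_pos"],ori=s["orientation"])
M=R.from_rotvec(s["orientation"]).as_matrix();b=np.cross(M[:,1],[0,0,1.]);b/=np.linalg.norm(b)*np.sign(b[0])
J=s["tool_pos"]+.0188*b+[0,0,.0059]
q=np.array([639,399])-proj(p,[J,J+.094*b,[.6247,-.174,.1675],[.6090,-.174,.155],[.609,-.189,.155]]);print("J",J.round(4),q.round(1).tolist(),((q-[250,30])*5.3).round(0).tolist())
E
python3 look.py w5
```

```text
15.975 [ 0.48229052 -0.1774589   0.15422393] 1.8413591351903378 29.86798803886056 roll 0.10228156233670774 [ 0.56 -0.42 -0.68] [0.04 0.17 0.04] 0.019567593292701
J [ 0.5011 -0.1767  0.1601] [[321.1, 125.4], [321.5, 61.0], [323.1, 38.0], [322.5, 60.5], [340.4, 60.7]] [[377.0, 506.0], [379.0, 164.0], [387.0, 42.0], [384.0, 162.0], [479.0, 163.0]]
```

View pics/w5z.png

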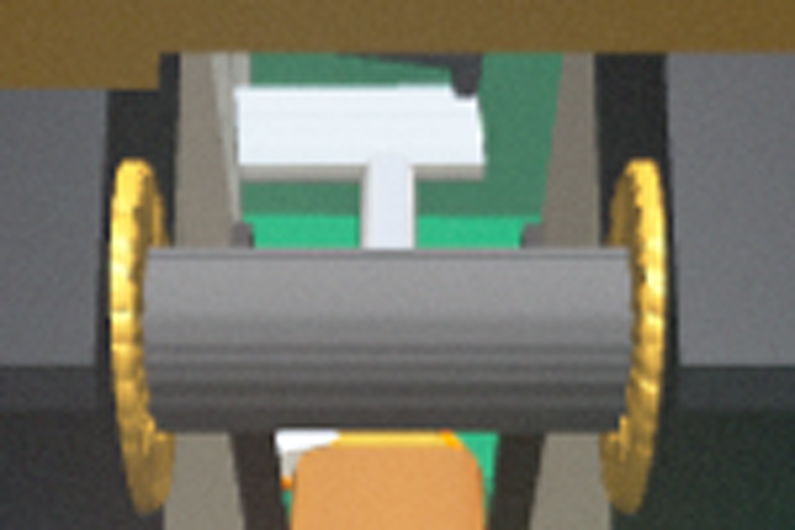

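Run:
```python
from pl import *
p,M,y,t=cur();print(p)
plan([([.484,-.1774,.1556],1.9,30.2,2),([.508,-.1766,.1556],1.9,30.2,4)],1)
```

```text
[ 0.48230377 -0.17728925  0.15421085]
[{"claw":1,"linear":[-0.11,-0.01,-0.02],"angular":[0.1,-0.2,-0.1]},{"claw":1,"linear":[-0.11,-0.01,-0.02],"angular":[-0.0,-0.1,0.0]},{"claw":1,"linear":[-0.51,0.0,0.31],"angular":[-0.0,-0.0,0.0]},{"claw":1,"linear":[-0.52,0.0,0.3],"angular":[-0.0,-0.0,0.0]},{"claw":1,"linear":[-0.52,0.0,0.3],"angular":[-0.0,-0.0,0.0]},{"claw":1,"linear":[-0.52,0.0,0.3],"angular":[-0.0,-0.0,0.0]}]
maxlin 0.52 maxang 0.2 end [ 0.508  -0.1766  0.1556]
```

Emit:
drive_tool(
  plan=[
    {"claw": 1,"linear": [-0.11,-0.01,-0.02],"angular": [0.1,-0.2,-0.1]},
    {"claw": 1,"linear": [-0.11,-0.01,-0.02],"angular": [0,-0.1,0.0]},
    {"claw": 1,"linear": [-0.51,0.0,0.31],"angular": [0,0,0]},
    {"claw": 1,"linear": [-0.52,0.0,0.3],"angular": [0,0,0]},
    {"claw": 1,"linear": [-0.52,0.0,0.3],"angular": [0,0,0]},
    {"claw": 1,"linear": [-0.52,0.0,0.3],"angular": [0,0,0]},
    {"claw": 1,"linear": [0,0,0],"angular": [0,0,0]},
  ],
)

```text
t: 16.9
tool_pos: [0.5083, -0.1765, 0.1557]
orientation: [-0.044, 2.615, 0.011]
force: [-0.6, 0.5, -1.0]
opening: 0.02
```

```bash
python3 look.py w6
```

```text
16.9 [ 0.50828829 -0.17654336  0.15571864] 1.921441603046332 30.17700267091807 roll -0.046713025781966316 [-0.63  0.53 -0.96] [ 0.05  0.19 -0.  ] 0.02002717324288185
J [ 0.5269 -0.1759  0.1616] [[321.4, 125.9], [321.7, 62.0], [323.4, 52.5], [322.8, 76.5], [341.9, 76.8]] [[379.0, 508.0], [380.0, 169.0], [389.0, 119.0], [386.0, 247.0], [487.0, 248.0]]
```

View pics/w6z.png

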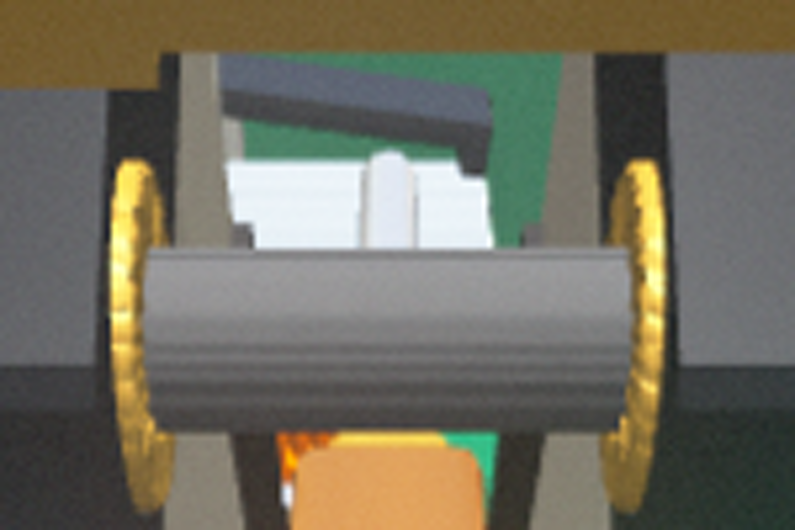

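Emit:
drive_tool(
  plan=[
    {"claw": 1,"linear": [-0.26,0.0,0.15],"angular": [0,0,0]},
    {"claw": 1,"linear": [-0.26,0.0,0.15],"angular": [0,0,0]},
    {"claw": 1,"linear": [-0.26,0.0,0.15],"angular": [0,0,0]},
    {"claw": 1,"linear": [-0.26,0.0,0.15],"angular": [0,0,0]},
  ],
)

```text
t: 17.45
tool_pos: [0.5201, -0.1763, 0.1558]
orientation: [-0.044, 2.614, 0.01]
force: [-0.4, 0.2, -1.3]
opening: 0.0195
```

Emit:
drive_tool(
  plan=[
    {"claw": 1,"linear": [-0.34,0.0,0.2],"angular": [0,0,0]},
    {"claw": 1,"linear": [-0.34,0.0,0.2],"angular": [0,0,0]},
    {"claw": 1,"linear": [-0.34,0.0,0.2],"angular": [0,0,0]},
  ],
)

```text
t: 17.82
tool_pos: [0.532, -0.1759, 0.1558]
orientation: [-0.044, 2.614, 0.01]
force: [-0.8, -0.2, -1.9]
opening: 0.0195
```

```bash
python3 look.py w7
```

```text
17.825 [ 0.53204334 -0.17590557  0.15575022] 1.8938198693327515 30.18693022684961 roll -0.05568401990136907 [-0.76 -0.21 -1.94] [0.07 0.38 0.01] 0.01952457464820119
J [ 0.5511 -0.1753  0.1617] [[321.4, 125.2], [321.8, 61.6], [323.2, 64.7], [322.5, 90.6], [343.0, 90.9]] [[379.0, 504.0], [380.0, 167.0], [388.0, 184.0], [384.0, 321.0], [493.0, 323.0]]
```

View pics/w7z.png

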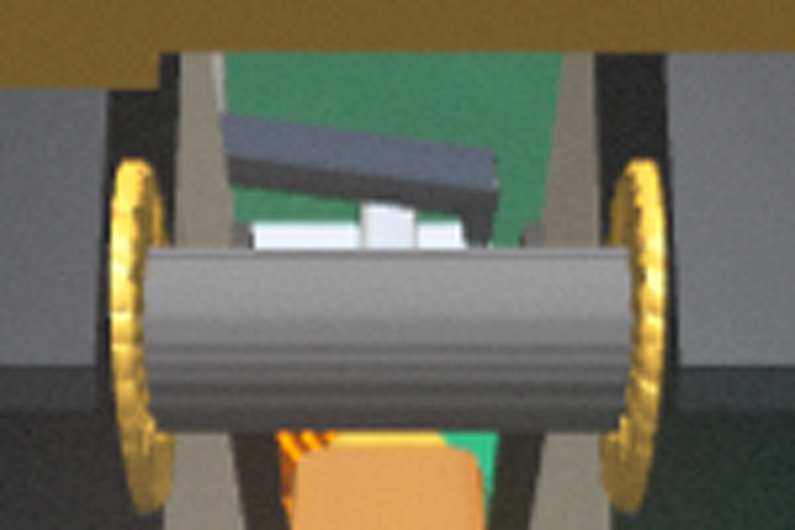

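Emit:
drive_tool(
  plan=[
    {"claw": 1,"linear": [0.03,0,0.05],"angular": [0,0,0]},
    {"claw": 1,"linear": [-0.34,0.0,0.2],"angular": [0,0,0]},
    {"claw": 1,"linear": [-0.34,0.0,0.2],"angular": [0,0,0]},
    {"claw": 1,"linear": [-0.34,0.0,0.2],"angular": [0,0,0]},
    {"claw": 1,"linear": [-0.34,0.0,0.2],"angular": [0,0,0]},
  ],
)

```text
t: 18.5
tool_pos: [0.5479, -0.1754, 0.1552]
orientation: [-0.044, 2.614, 0.01]
force: [-0.3, -0.5, -0.8]
opening: 0.0198
```

Emit:
drive_tool(
  plan=[
    {"claw": 1,"linear": [-0.34,0.0,0.2],"angular": [0,0,0]},
    {"claw": 1,"linear": [-0.34,0.0,0.2],"angular": [0,0,0]},
    {"claw": 1,"linear": [-0.34,0.0,0.2],"angular": [0,0,0]},
    {"claw": 1,"linear": [0,0,0],"angular": [0,0,0]},
  ],
)

```text
t: 19.0
tool_pos: [0.5596, -0.1749, 0.1551]
orientation: [-0.044, 2.614, 0.01]
force: [0.2, -1.1, -1.4]
opening: 0.0193
```

```bash
python3 look.py w8
python3 - <<'E'
from h import *
for n in["scene","top"]:
    q=read_camera(n);save(q,n+"8",(290,150,410,250) if n=="scene" else (280,110,400,210),6.5);np.savez(n+"8.npz",**q)
E
```

```text
19.0 [ 0.55959586 -0.17494894  0.15507341] 1.907440466115348 30.188850731036602 roll -0.05801331067661508 [ 0.23 -1.07 -1.4 ] [ 0.09  0.19 -0.04] 0.019339504914716785
J [ 0.5782 -0.1743  0.1609] [[321.3, 125.8], [321.7, 62.0], [323.3, 80.2], [322.5, 108.7], [344.9, 109.1]] [[378.0, 508.0], [380.0, 170.0], [389.0, 266.0], [384.0, 417.0], [503.0, 419.0]]
```

View pics/scene8.png

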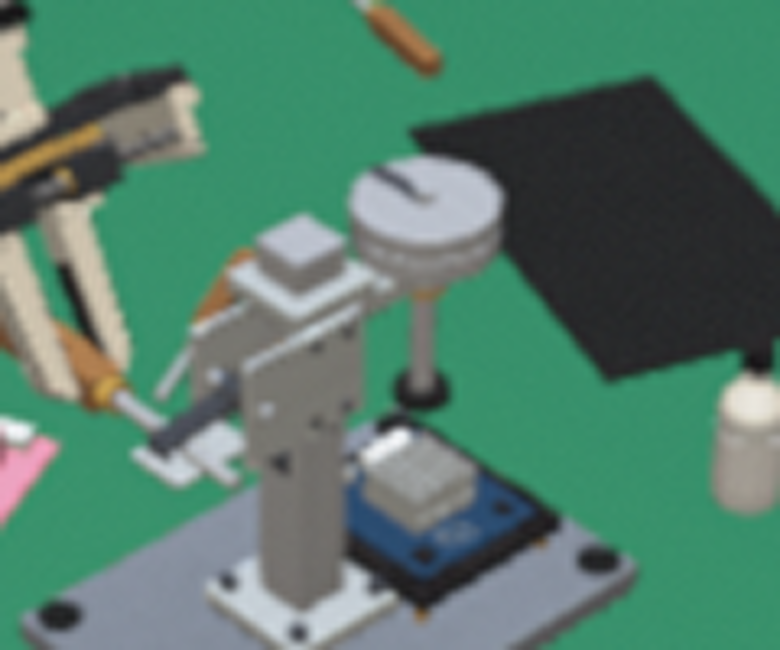

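View pics/top8.png

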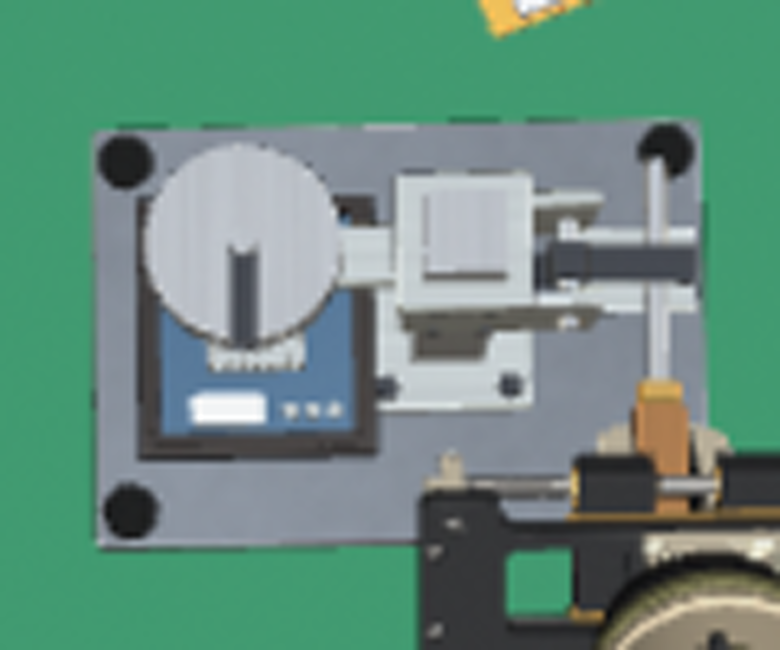

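Emit:
drive_tool(
  plan=[
    {"claw": 1,"linear": [0,-0.1,0],"angular": [0,0,0]},
    {"claw": 1,"linear": [0,-0.1,0],"angular": [0,0,0]},
    {"claw": 1,"linear": [-0.05,0,-0.09],"angular": [0,0,0]},
    {"claw": 1,"linear": [-0.05,0,-0.09],"angular": [0,0,0]},
    {"claw": 1,"linear": [-0.05,0,-0.09],"angular": [0,0,0]},
    {"claw": 1,"linear": [0,0,0],"angular": [0,0,0]},
  ],
)

```text
t: 19.9
tool_pos: [0.559, -0.177, 0.1576]
orientation: [-0.043, 2.615, 0.011]
force: [1.4, -1.9, -6.0]
opening: 0.0194
```

Emit:
drive_tool(
  plan=[
    {"claw": 1,"linear": [-0.05,0,-0.09],"angular": [0,0,0]},
    {"claw": 1,"linear": [-0.05,0,-0.09],"angular": [0,0,0]},
  ],
)

```text
t: 20.15
tool_pos: [0.559, -0.1771, 0.1599]
orientation: [-0.043, 2.615, 0.01]
force: [-0.8, -2.7, -6.7]
opening: 0.0199
```

Emit:
drive_tool(
  plan=[
    {"claw": 1,"linear": [-0.05,0,-0.09],"angular": [0,0,0]},
    {"claw": 1,"linear": [-0.05,0,-0.09],"angular": [0,0,0]},
    {"claw": 1,"linear": [-0.05,0,-0.09],"angular": [0,0,0]},
  ],
)

```text
t: 20.52
tool_pos: [0.5591, -0.1771, 0.1633]
orientation: [-0.043, 2.615, 0.01]
force: [-1.6, -3.3, -6.6]
opening: 0.0193
```

```bash
python3 look.py w9;python3 - <<'E'
from h import *
for n in["scene"]:
    q=read_camera(n);save(q,n+"9",(290,150,410,250),6.5)
E
```

```text
20.525 [ 0.5591201  -0.17712507  0.16327181] 1.8860875146591851 30.174160005477397 roll -0.0654889153517211 [-1.55 -3.28 -6.63] [-0.42  1.24 -0.54] 0.019283228907991595
J [ 0.5779 -0.1766  0.1693] [[321.4, 125.3], [321.7, 61.6], [320.1, 91.3], [319.3, 119.1], [341.1, 119.5]] [[379.0, 505.0], [380.0, 168.0], [372.0, 325.0], [367.0, 472.0], [483.0, 474.0]]
```

View pics/w9z.png

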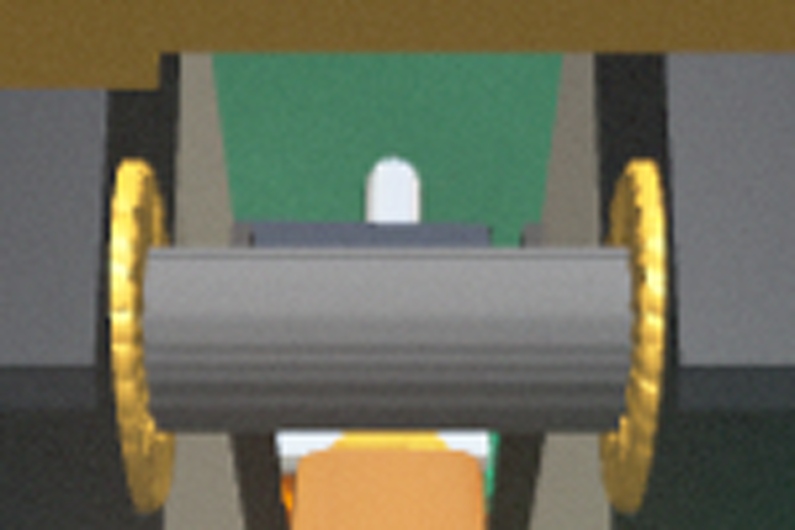

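View pics/scene9.png

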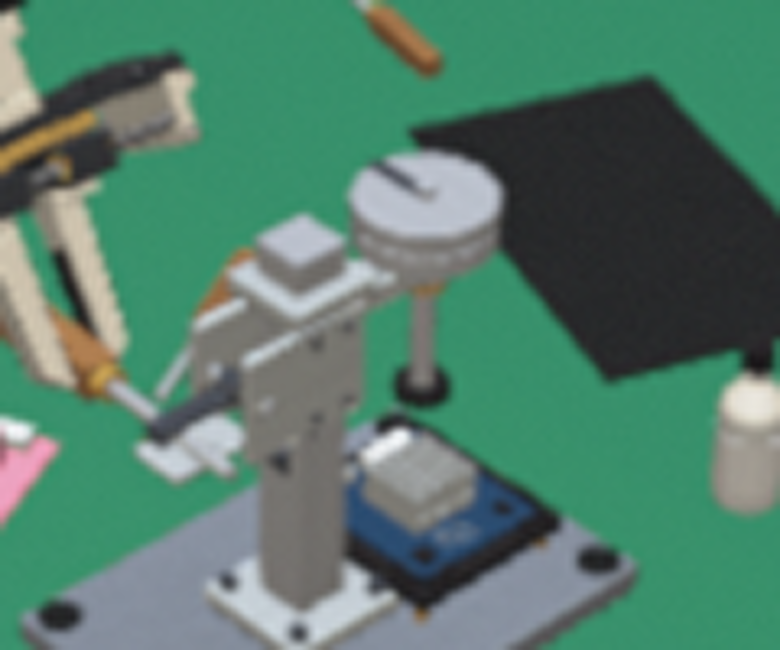

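Emit:
drive_tool(
  plan=[
    {"claw": 1,"linear": [-0.04,0,-0.07],"angular": [0,0,0]},
    {"claw": 1,"linear": [-0.04,0,-0.07],"angular": [0,0,0]},
  ],
)

```text
t: 20.88
tool_pos: [0.5592, -0.1771, 0.1649]
orientation: [-0.043, 2.614, 0.01]
force: [-1.0, -3.4, -6.9]
opening: 0.0195
```

Emit:
drive_tool(
  plan=[
    {"claw": 1,"linear": [-0.04,0,-0.07],"angular": [0,0,0]},
  ],
)

```text
t: 21.0
tool_pos: [0.5592, -0.1771, 0.1658]
orientation: [-0.043, 2.614, 0.01]
force: [-1.6, -4.0, -6.6]
opening: 0.02
```

Run:
```python
from pl import *
s=read_state();print(s["t"],s["tool_pos"].round(4),s["force"].round(2),s["wrist_torque"].round(2))
```

```text
21.0 [ 0.5592 -0.1771  0.1658] [-1.59 -3.95 -6.57] [-0.54  1.28 -0.66]
```

Emit:
drive_tool(
  plan=[
    {"claw": 1,"linear": [-0.04,0,-0.07],"angular": [0,0,0]},
  ],
)

```text
t: 21.12
tool_pos: [0.5592, -0.1771, 0.1666]
orientation: [-0.043, 2.614, 0.01]
force: [-1.2, -3.8, -7.2]
opening: 0.0194
```

Emit:
drive_tool(
  plan=[
    {"claw": 1,"linear": [-0.04,0,-0.07],"angular": [0,0,0]},
    {"claw": 1,"linear": [0,0,0],"angular": [0,0,0]},
  ],
)

```text
t: 21.38
tool_pos: [0.5594, -0.1767, 0.1673]
orientation: [-0.044, 2.614, 0.011]
force: [4.0, -1.5, -9.1]
opening: 0.0196
```

Run:
```python
from h import *
s=read_state();print(s["t"],s["tool_pos"].round(4),s["force"].round(2),s["wrist_torque"].round(2))
for n in["scene"]:
    q=read_camera(n);save(q,n+"10",(290,150,410,250),6.5)
```

```text
21.375 [ 0.5594 -0.1767  0.1673] [ 3.97 -1.51 -9.06] [-0.35  0.9  -0.38]
```

View pics/scene10.png

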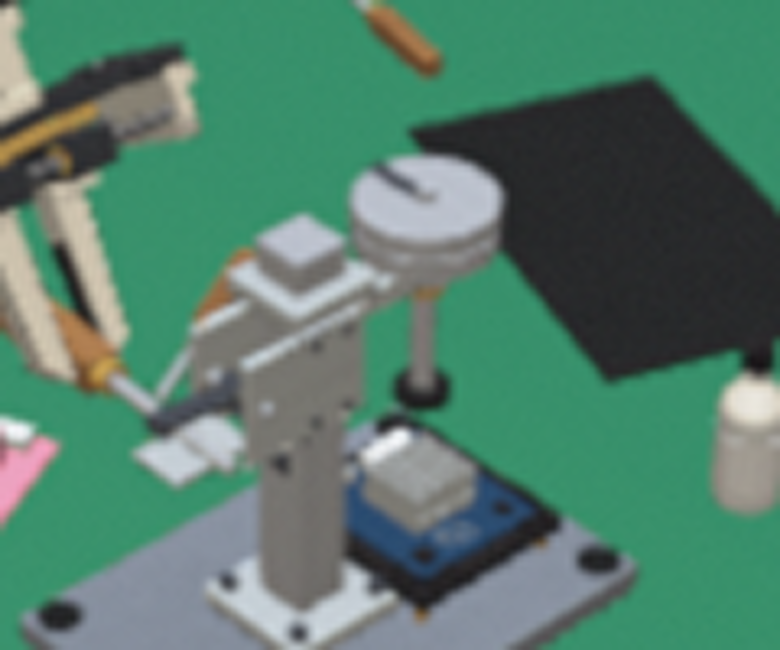

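Emit:
drive_tool(
  plan=[
    {"claw": 1,"linear": [0,0,0],"angular": [0,0,0]},
    {"claw": 1,"linear": [0,0,0],"angular": [0,0,0]},
    {"claw": 1,"linear": [0,0,0],"angular": [0,0,0]},
  ],
)

```text
t: 21.8
tool_pos: [0.5593, -0.1768, 0.1673]
orientation: [-0.044, 2.614, 0.011]
force: [3.6, -1.1, -8.8]
opening: 0.0195
```

```bash
python3 look.py w10
```

```text
21.8 [ 0.55928605 -0.17684467  0.16729742] 1.9014248196861858 30.193322575315655 roll -0.0436965139281934 [ 3.64 -1.11 -8.82] [-0.17  0.84 -0.22] 0.019537287722729252
J [ 0.5781 -0.1763  0.1732] [[321.4, 125.6], [321.7, 61.9], [320.6, 96.9], [319.8, 124.4], [341.3, 124.9]] [[379.0, 507.0], [380.0, 169.0], [374.0, 355.0], [370.0, 501.0], [484.0, 503.0]]
```

View pics/w10z.png

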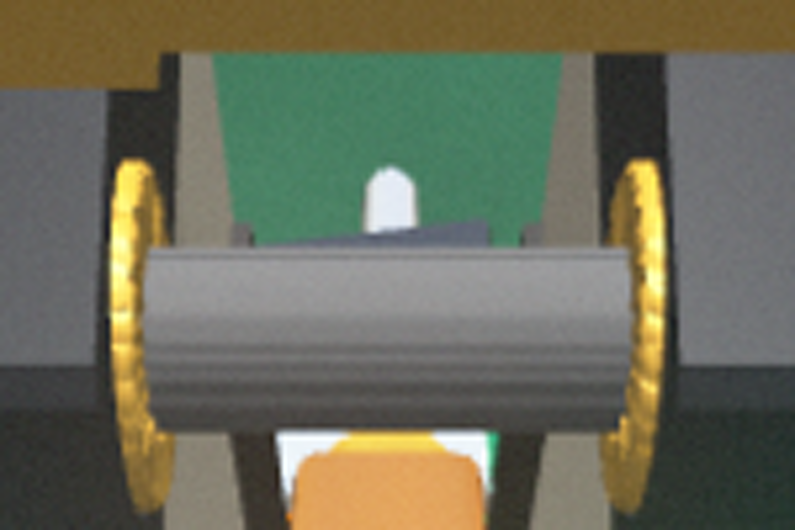

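Run:
```python
from m import *
p=load("w1.npz");Z=lambda u,v:[639-u,399-v]
print("foot bottom centre-ish",atn(p,[Z(180,300),Z(180,303)],.6212-.005,np.radians(1.9)).round(4), "sink front top edge",atn(p,[Z(163,345),Z(203,345)],.6212-.02-.005,np.radians(1.9)).round(4),"back",atn(p,[Z(170,327),Z(213,325)],.6212+.02-.005,np.radians(1.9)).round(4))
```

```text
foot bottom centre-ish [[ 0.6113 -0.0219  0.1192]
 [ 0.6113 -0.0213  0.116 ]] sink front top edge [[ 0.5909 -0.0095  0.0863]
 [ 0.5921 -0.045   0.084 ]] back [[ 0.6304  0.0037  0.0733]
 [ 0.6319 -0.0403  0.0732]]
```

Emit:
drive_tool(
  plan=[
    {"claw": 1,"linear": [0.05,0,0.09],"angular": [0,0,0]},
    {"claw": 1,"linear": [0.1,0,0.17],"angular": [0,0,0]},
    {"claw": 1,"linear": [0.1,0,0.17],"angular": [0,0,0]},
    {"claw": 1,"linear": [0.1,0,0.17],"angular": [0,0,0]},
    {"claw": 1,"linear": [0.1,0,0.17],"angular": [0,0,0]},
    {"claw": 1,"linear": [0.1,0,0.17],"angular": [0,0,0]},
    {"claw": 1,"linear": [0.1,0,0.17],"angular": [0,0,0]},
    {"claw": 1,"linear": [0.1,0,0.17],"angular": [0,0,0]},
  ],
)

```text
t: 22.85
tool_pos: [0.5593, -0.177, 0.1525]
orientation: [-0.044, 2.614, 0.01]
force: [5.1, 0.5, -7.8]
opening: 0.0197
```

Run:
```python
from h import *
s=read_state();print(s["t"],s["tool_pos"].round(4),s["force"].round(2),s["wrist_torque"].round(2))
for n in["scene"]:
    q=read_camera(n);save(q,n+"11",(290,150,410,250),6.5)
```

```text
22.85 [ 0.5593 -0.177   0.1525] [ 5.09  0.54 -7.75] [0.04 0.58 0.  ]
```

View pics/scene11.png

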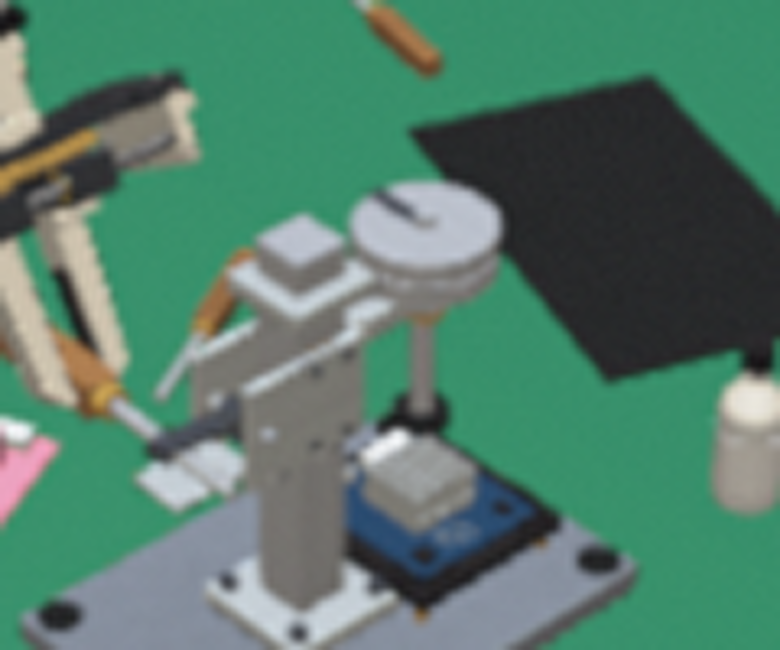

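Emit:
drive_tool(
  plan=[
    {"claw": 1,"linear": [0.1,0,0.17],"angular": [0,0,0]},
    {"claw": 1,"linear": [0.1,0,0.17],"angular": [0,0,0]},
    {"claw": 1,"linear": [0.1,0,0.17],"angular": [0,0,0]},
    {"claw": 1,"linear": [0.1,0,0.17],"angular": [0,0,0]},
    {"claw": 1,"linear": [0.1,0,0.17],"angular": [0,0,0]},
    {"claw": 1,"linear": [0.1,0,0.17],"angular": [0,0,0]},
  ],
)

```text
t: 23.65
tool_pos: [0.5591, -0.1771, 0.1405]
orientation: [-0.044, 2.614, 0.01]
force: [3.6, 0.4, -8.9]
opening: 0.0194
```

Run:
```python
from h import *
s=read_state();print(s["t"],s["tool_pos"].round(4),s["force"].round(2),s["wrist_torque"].round(2))
for n in["scene"]:
    q=read_camera(n);save(q,n+"12",(290,150,410,250),6.5)
```

```text
23.65 [ 0.5591 -0.1771  0.1405] [ 3.64  0.43 -8.86] [ 0.02  0.85 -0.02]
```

View pics/scene12.png

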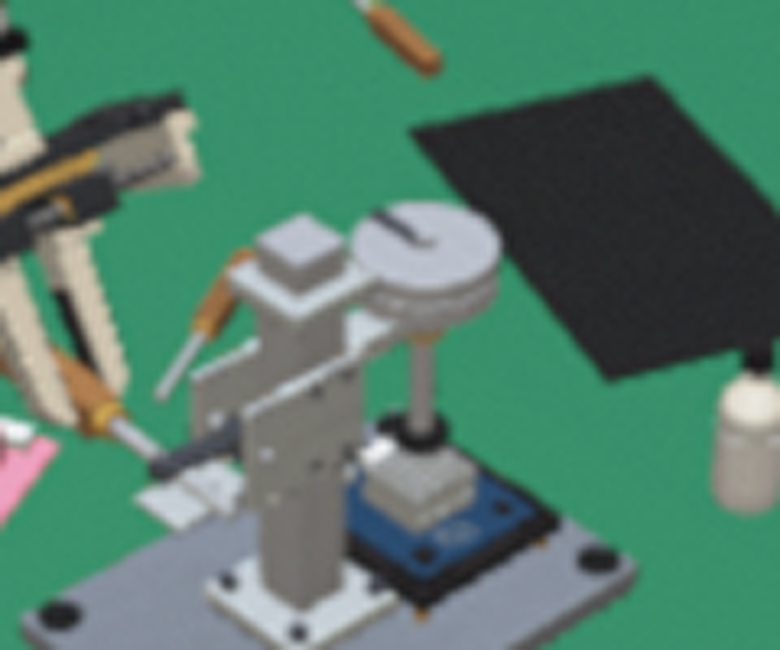

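Emit:
drive_tool(
  plan=[
    {"claw": 1,"linear": [0.06,0,0.1],"angular": [0,0,0]},
    {"claw": 1,"linear": [0.06,0,0.1],"angular": [0,0,0]},
    {"claw": 1,"linear": [0.06,0,0.1],"angular": [0,0,0]},
    {"claw": 1,"linear": [0.06,0,0.1],"angular": [0,0,0]},
    {"claw": 1,"linear": [0.06,0,0.1],"angular": [0,0,0]},
  ],
)

```text
t: 24.32
tool_pos: [0.5591, -0.1771, 0.1348]
orientation: [-0.044, 2.614, 0.01]
force: [3.5, 0.4, -7.3]
opening: 0.0197
```

Emit:
drive_tool(
  plan=[
    {"claw": 1,"linear": [0.05,0,0.09],"angular": [0,0,0]},
    {"claw": 1,"linear": [0.05,0,0.09],"angular": [0,0,0]},
  ],
)

```text
t: 24.58
tool_pos: [0.5591, -0.1771, 0.1328]
orientation: [-0.044, 2.614, 0.01]
force: [3.6, -0.6, -8.1]
opening: 0.0196
```

Emit:
drive_tool(
  plan=[
    {"claw": 1,"linear": [0.05,0,0.09],"angular": [0,0,0]},
    {"claw": 1,"linear": [0.05,0,0.09],"angular": [0,0,0]},
  ],
)

```text
t: 24.82
tool_pos: [0.5591, -0.1771, 0.1306]
orientation: [-0.044, 2.614, 0.01]
force: [3.8, 0.5, -8.2]
opening: 0.0196
```

Emit:
drive_tool(
  plan=[
    {"claw": 1,"linear": [0.05,0,0.09],"angular": [0,0,0]},
    {"claw": 1,"linear": [0.05,0,0.09],"angular": [0,0,0]},
  ],
)

```text
t: 25.08
tool_pos: [0.5591, -0.1771, 0.1286]
orientation: [-0.043, 2.614, 0.01]
force: [3.9, 0.6, -8.6]
opening: 0.0194
```

Emit:
drive_tool(
  plan=[
    {"claw": 1,"linear": [0.05,0,0.09],"angular": [0,0,0]},
    {"claw": 1,"linear": [0.05,0,0.09],"angular": [0,0,0]},
  ],
)

```text
t: 25.32
tool_pos: [0.5592, -0.1771, 0.1265]
orientation: [-0.044, 2.614, 0.01]
force: [2.6, -0.6, -8.4]
opening: 0.0198
```

Emit:
drive_tool(
  plan=[
    {"claw": 1,"linear": [0.05,0,0.09],"angular": [0,0,0]},
    {"claw": 1,"linear": [0.05,0,0.09],"angular": [0,0,0]},
  ],
)

```text
t: 25.58
tool_pos: [0.5592, -0.1771, 0.1244]
orientation: [-0.044, 2.615, 0.01]
force: [2.0, -0.3, -7.5]
opening: 0.0194
```

Run:
```python
from h import *
s=read_state();print(s["t"],s["tool_pos"].round(4),s["force"].round(2),s["wrist_torque"].round(2))
for n in["scene"]:
    q=read_camera(n);save(q,n+"13",(290,150,410,250),6.5)
```

```text
25.575 [ 0.5592 -0.1771  0.1244] [ 2.02 -0.34 -7.55] [-0.01  0.98  0.01]
```

View pics/scene13.png

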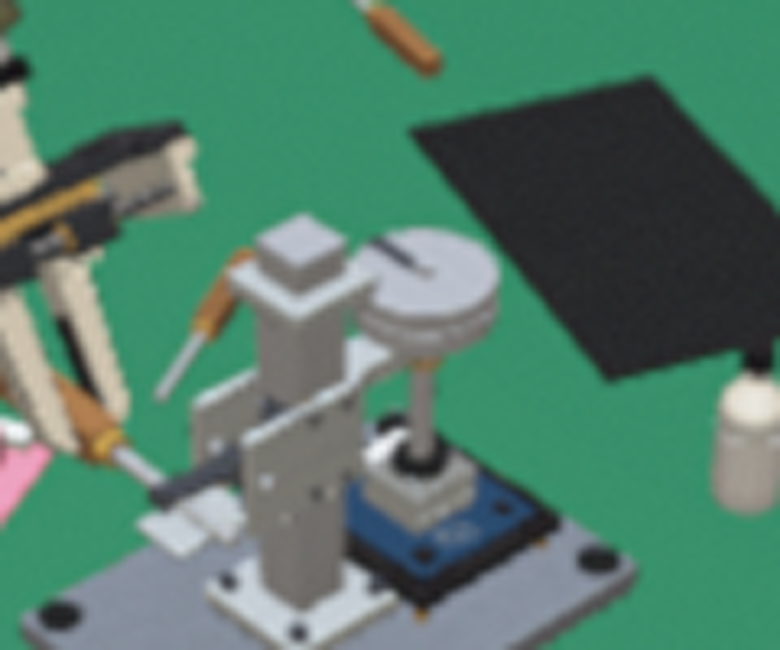

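Emit:
drive_tool(
  plan=[
    {"claw": 1,"linear": [0.05,0,0.09],"angular": [0,0,0]},
    {"claw": 1,"linear": [0.05,0,0.09],"angular": [0,0,0]},
  ],
)

```text
t: 25.88
tool_pos: [0.5593, -0.1771, 0.1225]
orientation: [-0.044, 2.614, 0.01]
force: [-0.2, 0.5, -6.2]
opening: 0.0199
```

Emit:
drive_tool(
  plan=[
    {"claw": 1,"linear": [0.05,0,0.09],"angular": [0,0,0]},
    {"claw": 1,"linear": [0.05,0,0.09],"angular": [0,0,0]},
  ],
)

```text
t: 26.12
tool_pos: [0.5596, -0.1772, 0.1209]
orientation: [-0.044, 2.614, 0.01]
force: [-1.4, 0.1, -3.9]
opening: 0.0199
```

Emit:
drive_tool(
  plan=[
    {"claw": 1,"linear": [0.05,0,0.09],"angular": [0,0,0]},
    {"claw": 1,"linear": [0.05,0,0.09],"angular": [0,0,0]},
  ],
)

```text
t: 26.38
tool_pos: [0.5596, -0.1772, 0.1186]
orientation: [-0.044, 2.614, 0.01]
force: [-1.0, -0.2, -3.7]
opening: 0.0196
```

Emit:
drive_tool(
  plan=[
    {"claw": 1,"linear": [0.05,0,0.09],"angular": [0,0,0]},
    {"claw": 1,"linear": [0.05,0,0.09],"angular": [0,0,0]},
    {"claw": 1,"linear": [0.05,0,0.09],"angular": [0,0,0]},
  ],
)

```text
t: 26.75
tool_pos: [0.5596, -0.177, 0.1154]
orientation: [-0.044, 2.614, 0.01]
force: [-1.0, 1.1, -2.5]
opening: 0.0197
```

Emit:
drive_tool(
  plan=[
    {"claw": 1,"linear": [0.05,0,0.09],"angular": [0,0,0]},
  ],
)

```text
t: 26.88
tool_pos: [0.5596, -0.1771, 0.1144]
orientation: [-0.044, 2.614, 0.01]
force: [-0.7, 1.1, -4.1]
opening: 0.0196
```

```bash
python3 look.py w14
```

```text
26.875 [ 0.55964476 -0.17705288  0.11437733] 1.8936342872037204 30.21307705502008 roll -0.06080458980931756 [-0.72  1.11 -4.1 ] [0.21 0.55 0.27] 0.01958886849612093
J [ 0.5784 -0.1764  0.1202] [[321.4, 125.8], [321.7, 62.1], [320.0, 13.1], [319.0, 45.0], [344.9, 45.4]] [[378.0, 508.0], [380.0, 170.0], [371.0, -90.0], [366.0, 80.0], [503.0, 81.0]]
```

View pics/w14z.png

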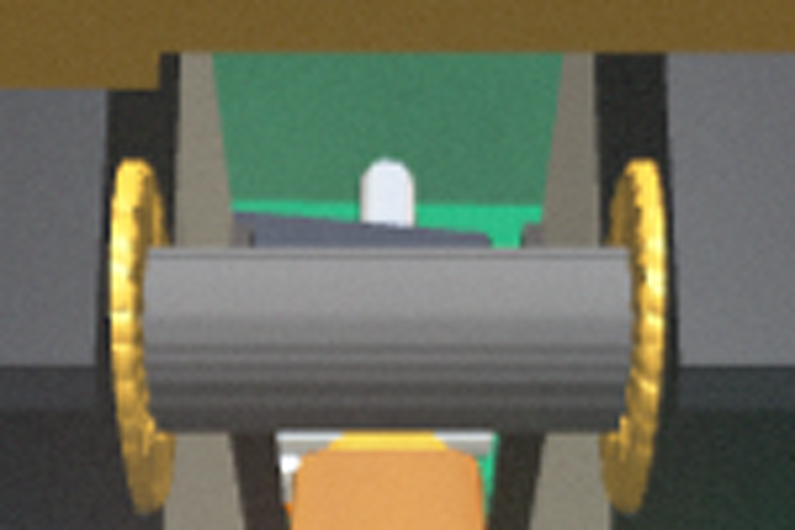

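Emit:
drive_tool(
  plan=[
    {"claw": 1,"linear": [0.05,0,0.09],"angular": [0,0,0]},
    {"claw": 1,"linear": [0,0,0],"angular": [0,0,0]},
  ],
)

```text
t: 27.18
tool_pos: [0.5597, -0.1771, 0.1134]
orientation: [-0.043, 2.614, 0.01]
force: [-0.0, 0.0, -2.5]
opening: 0.0198
```

Emit:
drive_tool(
  plan=[
    {"claw": 1,"linear": [0.05,0,0.09],"angular": [0,0,0]},
    {"claw": 1,"linear": [0,0,0],"angular": [0,0,0]},
  ],
)

```text
t: 27.42
tool_pos: [0.5598, -0.1774, 0.1126]
orientation: [-0.043, 2.614, 0.009]
force: [0.1, 0.1, -1.4]
opening: 0.0195
```

```bash
python3 look.py w15
python3 - <<'E'
from h import *
for n in["scene","scene","scene"]:
    q=read_camera(n);s=read_state();print(s["force"].round(2),s["wrist_torque"].round(2))
save(q,n+"15",(290,150,410,250),6.5)
E
```

```text
27.425 [ 0.55982969 -0.17744721  0.11263821] 1.8714917644217701 30.23829495164348 roll -0.09665775353762078 [ 0.06  0.12 -1.44] [ 0.1  0.3 -0. ] 0.01945359718649883
J [ 0.5786 -0.1768  0.1185] [[321.4, 125.6], [321.7, 62.0], [319.4, 9.8], [318.4, 41.9], [344.4, 42.3]] [[378.0, 507.0], [380.0, 169.0], [368.0, -107.0], [362.0, 63.0], [500.0, 65.0]]
[-0.17 -1.06 -1.6 ] [ 0.04  0.23 -0.01]
[-0.15 -0.62 -1.86] [-0.05  0.24  0.01]
[-0.4   0.04 -1.44] [ 0.1   0.2  -0.01]
```

View pics/scene15.png

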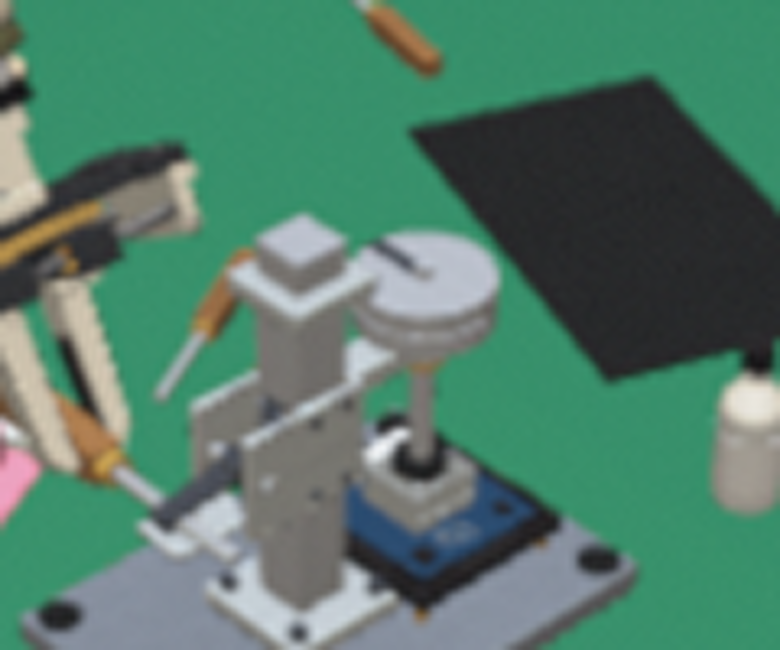

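Emit:
drive_tool(
  plan=[
    {"claw": 1,"linear": [0.05,0,0.09],"angular": [0,0,0]},
    {"claw": 1,"linear": [0.17,0,-0.1],"angular": [0,0,0]},
    {"claw": 1,"linear": [0.26,0,-0.15],"angular": [0,0,0]},
    {"claw": 1,"linear": [0.26,0,-0.15],"angular": [0,0,0]},
  ],
)

```text
t: 28.12
tool_pos: [0.5513, -0.1774, 0.1112]
orientation: [-0.044, 2.614, 0.01]
force: [0.1, 0.2, 0.0]
opening: 0.0198
```

Emit:
drive_tool(
  plan=[
    {"claw": 1,"linear": [0.43,0,-0.25],"angular": [0,0,0]},
    {"claw": 1,"linear": [0.43,0,-0.25],"angular": [0,0,0]},
    {"claw": 1,"linear": [0.43,0,-0.25],"angular": [0,0,0]},
  ],
)

```text
t: 28.5
tool_pos: [0.5363, -0.1779, 0.1112]
orientation: [-0.043, 2.614, 0.01]
force: [0.3, -0.2, -0.7]
opening: 0.0195
```

Emit:
drive_tool(
  plan=[
    {"claw": 1,"linear": [0.41,0,-0.28],"angular": [0,0,0]},
    {"claw": 1,"linear": [0.43,0,-0.25],"angular": [0,0,0]},
    {"claw": 1,"linear": [0.5,0,-0.29],"angular": [0,0,0]},
    {"claw": 1,"linear": [0.6,0,-0.35],"angular": [0,0,0]},
    {"claw": 1,"linear": [0.8,0,-0.46],"angular": [0,0,0]},
    {"claw": 1,"linear": [0.8,0,-0.46],"angular": [0,0,0]},
    {"claw": 1,"linear": [0.8,0,-0.46],"angular": [0,0,0]},
    {"claw": 1,"linear": [0.8,0,-0.46],"angular": [0,0,0]},
    {"claw": 1,"linear": [0.8,0,-0.46],"angular": [0,0,0]},
  ],
)

```text
t: 29.62
tool_pos: [0.4673, -0.1801, 0.1113]
orientation: [-0.044, 2.614, 0.01]
force: [-0.2, -1.3, -1.2]
opening: 0.0193
```

Run:
```python
from pl import *
s=read_state();p,M,y,t=cur();print(s["t"],p,np.degrees(y),np.degrees(t),s["force"].round(2),s["opening"],s["q"].round(2))
q=read_camera("scene");save(q,"scene16",(270,140,430,280),5)
plan([([.43,-.12,.17],-2,30,5),([.43,.05,.19],-12,30,8),([.45,.22,.13],-24,30,8),([.478,.2924,.06],-26.2,30,5)],1)
```

```text
29.625 [ 0.46727502 -0.18014289  0.11129195] 1.890563930966396 30.195435966420874 [-0.19 -1.28 -1.2 ] 0.019316150586874876 [-0.74 -0.54  2.36  0.44  0.97 -2.53]
[{"claw":1,"linear":[0.0,1.22,-1.37],"angular":[0.3,0.0,0.7]},{"claw":1,"linear":[0.02,1.22,-1.37],"angular":[0.4,0.1,0.7]},{"claw":1,"linear":[0.04,1.2,-1.39],"angular":[0.4,-0.0,0.7]},{"claw":1,"linear":[0.05,1.2,-1.39],"angular":[0.4,0.0,0.6]},{"claw":1,"linear":[0.07,1.19,-1.4],"angular":[0.4,0.1,0.7]},{"claw":1,"linear":[-0.06,2.12,-0.25],"angular":[0.6,-0.0,1.1]},{"claw":1,"linear":[-0.02,2.12,-0.28],"angular":[0.7,-0.0,1.1]},{"claw":1,"linear":[0.02,2.12,-0.3],"angular":[0.6,-0.0,1.1]},{"claw":1,"linear":[0.06,2.11,-0.32],"angular":[0.6,-0.0,1.0]},{"claw":1,"linear":[0.1,2.11,-0.35],"angular":[0.6,-0.0,1.1]},{"claw":1,"linear":[0.14,2.11,-0.37],"angular":[0.7,-0.0,1.1]},{"claw":1,"linear":[0.17,2.09,-0.39],"angular":[0.6,-0.0,1.1]}]
[{"claw":1,"linear":[0.22,2.09,-0.42],"angular":[0.6,-0.0,1.1]},{"claw":1,"linear":[0.55,2.13,0.55],"angular":[0.8,-0.0,1.3]},{"claw":1,"linear":[0.59,2.12,0.53],"angular":[0.7,-0.0,1.3]},{"claw":1,"linear":[0.65,2.12,0.49],"angular":[0.7,-0.0,1.3]},{"claw":1,"linear":[0.69,2.11,0.47],"angular":[0.8,-0.0,1.3]},{"claw":1,"linear":[0.74,2.1,0.44],"angular":[0.7,-0.0,1.3]},{"claw":1,"linear":[0.78,2.08,0.42],"angular":[0.8,-0.0,1.3]},{"claw":1,"linear":[0.84,2.08,0.38],"angular":[0.7,-0.0,1.3]},{"claw":1,"linear":[0.88,2.05,0.36],"angular":[0.8,-0.1,1.3]},{"claw":1,"linear":[0.77,1.55,1.18],"angular":[0.2,0.0,0.3]},{"claw":1,"linear":[0.77,1.55,1.17],"angular":[0.2,0.0,0.4]},{"claw":1,"linear":[0.79,1.55,1.16],"angular":[0.3,0.0,0.4]}]
[{"claw":1,"linear":[0.8,1.55,1.15],"angular":[0.2,0.0,0.4]},{"claw":1,"linear":[0.81,1.55,1.15],"angular":[0.2,0.0,0.4]}]
maxlin 2.13 maxang 1.3 end [0.478  0.2924 0.06  ]
```

View pics/scene16.png

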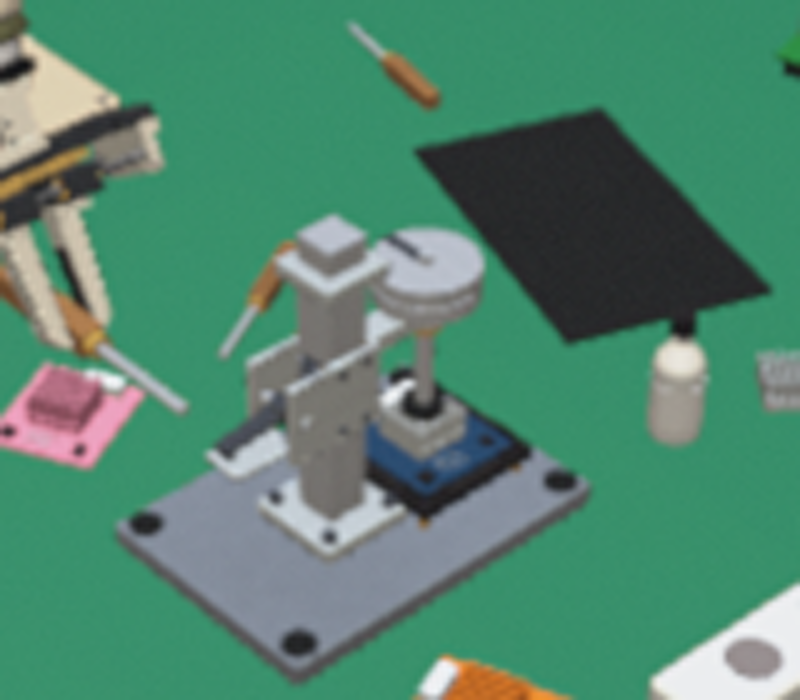

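Emit:
drive_tool(
  plan=[
    {"claw": 1,"linear": [0.0,1.22,-1.37],"angular": [0.3,0.0,0.7]},
    {"claw": 1,"linear": [0.02,1.22,-1.37],"angular": [0.4,0.1,0.7]},
    {"claw": 1,"linear": [0.04,1.2,-1.39],"angular": [0.4,0,0.7]},
    {"claw": 1,"linear": [0.05,1.2,-1.39],"angular": [0.4,0.0,0.6]},
    {"claw": 1,"linear": [0.07,1.19,-1.4],"angular": [0.4,0.1,0.7]},
    {"claw": 1,"linear": [-0.06,2.12,-0.25],"angular": [0.6,0,1.1]},
    {"claw": 1,"linear": [-0.02,2.12,-0.28],"angular": [0.7,0,1.1]},
    {"claw": 1,"linear": [0.02,2.12,-0.3],"angular": [0.6,0,1.1]},
    {"claw": 1,"linear": [0.06,2.11,-0.32],"angular": [0.6,0,1.0]},
    {"claw": 1,"linear": [0.1,2.11,-0.35],"angular": [0.6,0,1.1]},
    {"claw": 1,"linear": [0.14,2.11,-0.37],"angular": [0.7,0,1.1]},
    {"claw": 1,"linear": [0.17,2.09,-0.39],"angular": [0.6,0,1.1]},
  ],
)

```text
t: 31.18
tool_pos: [0.4536, 0.023, 0.1865]
orientation: [0.247, 2.627, -0.061]
force: [1.1, -0.2, -0.9]
opening: 0.0194
```

Run:
```python
from pl import *
s=read_state();p,M,y,t=cur();print(s["t"],p,np.degrees(y),np.degrees(t),s["force"].round(2),s["opening"],s["q"].round(2))
plan([([.45,.22,.13],-24,30,8),([.478,.2924,.06],-26.2,30,4)],1)
```

```text
31.175 [0.45361922 0.02297517 0.18648012] -10.695375443174393 28.903371212145828 [ 1.09 -0.18 -0.9 ] 0.01942639134642671 [ 0.02 -0.86  2.4  -0.11  1.11 -1.34]
[{"claw":1,"linear":[0.78,2.41,0.38],"angular":[0.9,-0.1,1.4]},{"claw":1,"linear":[0.84,2.4,0.34],"angular":[0.8,-0.2,1.4]},{"claw":1,"linear":[0.91,2.38,0.31],"angular":[0.8,-0.1,1.5]},{"claw":1,"linear":[0.96,2.35,0.27],"angular":[0.8,-0.2,1.4]},{"claw":1,"linear":[1.02,2.34,0.23],"angular":[0.9,-0.1,1.5]},{"claw":1,"linear":[1.09,2.32,0.19],"angular":[0.8,-0.1,1.4]},{"claw":1,"linear":[1.14,2.28,0.17],"angular":[0.8,-0.2,1.5]},{"claw":1,"linear":[1.2,2.27,0.12],"angular":[0.8,-0.1,1.4]},{"claw":1,"linear":[0.95,1.93,1.47],"angular":[0.3,0.0,0.5]},{"claw":1,"linear":[0.98,1.94,1.46],"angular":[0.3,-0.0,0.5]},{"claw":1,"linear":[0.99,1.93,1.45],"angular":[0.3,-0.0,0.5]},{"claw":1,"linear":[1.01,1.94,1.44],"angular":[0.2,-0.0,0.4]}]
maxlin 2.41 maxang 1.5 end [0.478  0.2924 0.06  ]
```

Emit:
drive_tool(
  plan=[
    {"claw": 1,"linear": [0.78,2.41,0.38],"angular": [0.9,-0.1,1.4]},
    {"claw": 1,"linear": [0.84,2.4,0.34],"angular": [0.8,-0.2,1.4]},
    {"claw": 1,"linear": [0.91,2.38,0.31],"angular": [0.8,-0.1,1.5]},
    {"claw": 1,"linear": [0.96,2.35,0.27],"angular": [0.8,-0.2,1.4]},
    {"claw": 1,"linear": [1.02,2.34,0.23],"angular": [0.9,-0.1,1.5]},
    {"claw": 1,"linear": [1.09,2.32,0.19],"angular": [0.8,-0.1,1.4]},
    {"claw": 1,"linear": [1.14,2.28,0.17],"angular": [0.8,-0.2,1.5]},
    {"claw": 1,"linear": [1.2,2.27,0.12],"angular": [0.8,-0.1,1.4]},
    {"claw": 1,"linear": [0.95,1.93,1.47],"angular": [0.3,0.0,0.5]},
    {"claw": 1,"linear": [0.98,1.94,1.46],"angular": [0.3,0,0.5]},
    {"claw": 1,"linear": [0.99,1.93,1.45],"angular": [0.3,0,0.5]},
    {"claw": 1,"linear": [0,0,0],"angular": [0,0,0]},
  ],
)

```text
t: 32.67
tool_pos: [0.4701, 0.2734, 0.0754]
orientation: [0.582, 2.564, -0.16]
force: [-0.8, -0.2, -0.6]
opening: 0.0194
```

Run:
```python
from pl import *
s=read_state();p,M,y,t=cur();print(s["t"],p,np.degrees(y),np.degrees(t),s["force"].round(2),s["opening"],s["q"].round(2))
q=read_camera("top");save(q,"top17",(150,140,280,290),4)
q=read_camera("wrist");cv2.imwrite("pics/w17.png",q["pixels"][::-1,::-1,::-1])
plan([([.478,.2924,.03],-26.2,30,5),([.478,.2924,.0125],-26.2,30.2,4)],1)
```

```text
32.675 [0.47007417 0.27344003 0.07541753] -25.62266456397991 29.88309977245274 [-0.76 -0.21 -0.63] 0.019356205468013633 [ 0.76 -0.04  2.04 -0.58  1.03 -0.09]
[{"claw":1,"linear":[0.5,0.41,0.8],"angular":[-0.0,-0.0,0.1]},{"claw":1,"linear":[0.5,0.42,0.8],"angular":[0.0,-0.0,0.1]},{"claw":1,"linear":[0.5,0.41,0.8],"angular":[0.1,-0.0,0.1]},{"claw":1,"linear":[0.5,0.41,0.8],"angular":[0.0,-0.0,0.1]},{"claw":1,"linear":[0.51,0.42,0.8],"angular":[0.1,-0.0,0.1]},{"claw":1,"linear":[0.21,-0.0,0.38],"angular":[0.0,-0.1,0.0]},{"claw":1,"linear":[0.22,-0.0,0.38],"angular":[0.0,-0.0,0.0]},{"claw":1,"linear":[0.22,-0.0,0.38],"angular":[0.0,-0.1,0.0]},{"claw":1,"linear":[0.22,-0.0,0.37],"angular":[0.0,-0.0,0.0]}]
maxlin 0.8 maxang 0.1 end [0.478  0.2924 0.0125]
```

View pics/top17.png

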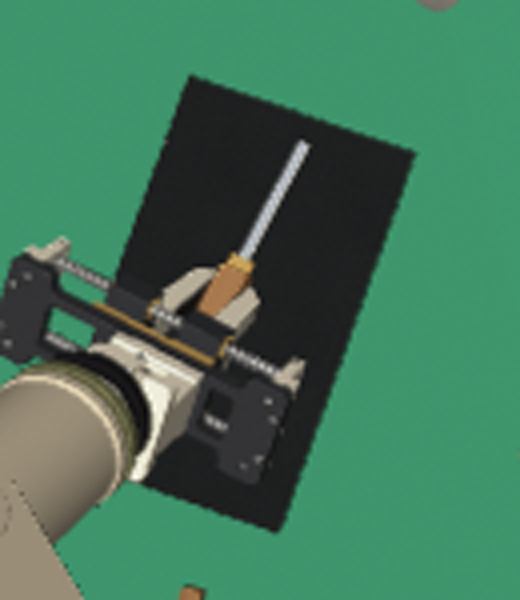

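View pics/w17.png

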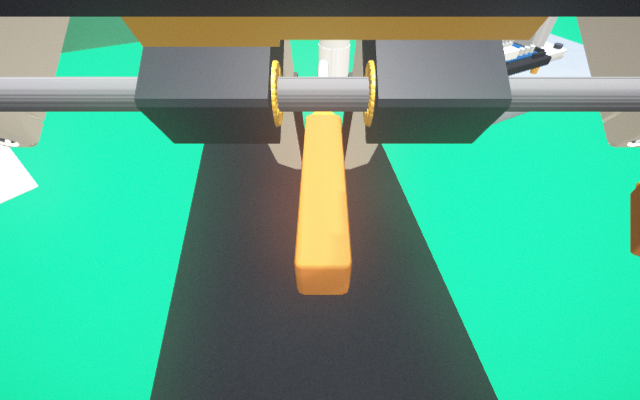

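Emit:
drive_tool(
  plan=[
    {"claw": 1,"linear": [0.5,0.41,0.8],"angular": [0,0,0.1]},
    {"claw": 1,"linear": [0.5,0.42,0.8],"angular": [0,0,0.1]},
    {"claw": 1,"linear": [0.5,0.41,0.8],"angular": [0.1,0,0.1]},
    {"claw": 1,"linear": [0.5,0.41,0.8],"angular": [0.0,0,0.1]},
    {"claw": 1,"linear": [0.51,0.42,0.8],"angular": [0.1,0,0.1]},
    {"claw": 1,"linear": [0.21,0,0.38],"angular": [0,0,0]},
    {"claw": 1,"linear": [0.22,0,0.38],"angular": [0,0,0]},
    {"claw": 1,"linear": [0.22,0,0.38],"angular": [0,0,0]},
    {"claw": 1,"linear": [0.22,0,0.37],"angular": [0,0,0]},
    {"claw": 1,"linear": [0,0,0],"angular": [0,0,0]},
  ],
)

```text
t: 34.02
tool_pos: [0.4781, 0.2927, 0.0122]
orientation: [0.596, 2.559, -0.159]
force: [-0.7, -0.9, -1.1]
opening: 0.0193
```

Emit:
drive_tool(
  plan=[
    {"claw": 1,"linear": [0.05,0,0.09],"angular": [0,0,0]},
    {"claw": 1,"linear": [0.05,0,0.09],"angular": [0,0,0]},
  ],
)

```text
t: 34.28
tool_pos: [0.4785, 0.2931, 0.0107]
orientation: [0.596, 2.559, -0.158]
force: [0.6, 0.2, -2.4]
opening: 0.0196
```

Emit:
drive_tool(
  plan=[
    {"claw": 1,"linear": [0,0,0],"angular": [0,0,0]},
  ],
)

```text
t: 34.4
tool_pos: [0.4783, 0.2929, 0.0105]
orientation: [0.596, 2.559, -0.158]
force: [0.2, 0.3, -0.8]
opening: 0.0199
```

Run:
```python
from pl import *
s=read_state();p,M,y,t=cur();print(s["t"],p,np.degrees(y),np.degrees(t),s["force"].round(2),s["wrist_torque"].round(2))
```

```text
34.4 [0.47834922 0.29291092 0.01052944] -26.190162385023893 29.977466015790817 [ 0.17  0.31 -0.83] [ 0.15  0.19 -0.  ]
```

Still free by the force; go on in sub-millimetre steps.

Emit:
drive_tool(
  plan=[
    {"claw": 1,"linear": [0.03,0,0.06],"angular": [0,0,0]},
    {"claw": 1,"linear": [0,0,0],"angular": [0,0,0]},
  ],
)

```text
t: 34.65
tool_pos: [0.4784, 0.2929, 0.0098]
orientation: [0.596, 2.559, -0.158]
force: [-0.1, 0.5, -1.7]
opening: 0.0194
```

Emit:
drive_tool(
  plan=[
    {"claw": 1,"linear": [0.03,0,0.06],"angular": [0,0,0]},
    {"claw": 1,"linear": [0,0,0],"angular": [0,0,0]},
  ],
)

```text
t: 34.9
tool_pos: [0.4785, 0.293, 0.0093]
orientation: [0.596, 2.559, -0.158]
force: [-1.4, -0.4, 1.7]
opening: 0.0198
```

Emit:
drive_tool(
  plan=[
    {"claw": 0.6,"linear": [0,0,0],"angular": [0,0,0]},
    {"claw": 0.5,"linear": [0,0,0],"angular": [0,0,0]},
    {"claw": 0.3,"linear": [0,0,0],"angular": [0,0,0]},
    {"claw": 0.2,"linear": [0,0,0],"angular": [0,0,0]},
    {"claw": 0.2,"linear": [0,0,0],"angular": [0,0,0]},
    {"claw": 0.2,"linear": [0,0,0],"angular": [0,0,0]},
  ],
  newtons=20,
)

```text
t: 35.65
tool_pos: [0.4784, 0.2929, 0.0092]
orientation: [0.596, 2.559, -0.158]
force: [1.0, 0.6, 0.6]
opening: 0.0727
```

Run:
```python
from pl import *
s=read_state();print(s["t"],s["tool_pos"].round(4),s["force"].round(2),s["opening"])
q=read_camera("wrist");cv2.imwrite("pics/w18.png",q["pixels"][::-1,::-1,::-1])
```

```text
35.65 [0.4784 0.2929 0.0092] [1.03 0.65 0.61] 0.07273228051914091
```

View pics/w18.png

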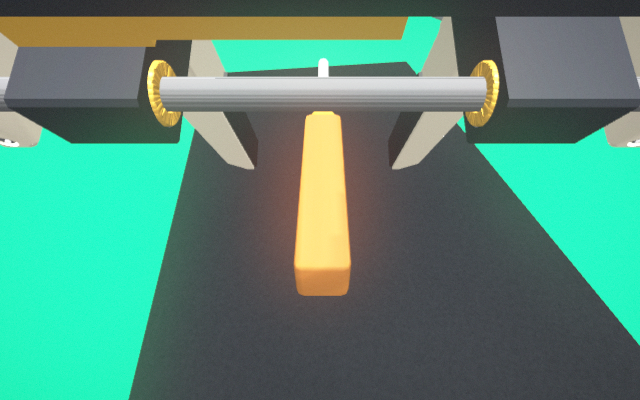

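Bar is free between the opened fingers (handle at 323,200). Rise straight up and check.

Emit:
drive_tool(
  plan=[
    {"claw": 0.2,"linear": [-0.3,0,-0.52],"angular": [0,0,0]},
    {"claw": 0.2,"linear": [-0.5,0,-0.87],"angular": [0,0,0]},
    {"claw": 0.2,"linear": [-1.0,0,-1.73],"angular": [0,0,0]},
    {"claw": 0.2,"linear": [-1.0,0,-1.73],"angular": [0,0,0]},
    {"claw": 0.2,"linear": [-1.0,0,-1.73],"angular": [0,0,0]},
    {"claw": 0.2,"linear": [0,0,-3],"angular": [0,0,0]},
    {"claw": 0.2,"linear": [0,0,-3],"angular": [0,0,0]},
    {"claw": 0.2,"linear": [0,0,-3],"angular": [0,0,0]},
    {"claw": 0.2,"linear": [0,0,0],"angular": [0,0,0]},
  ],
)

```text
t: 36.83
tool_pos: [0.4388, 0.3145, 0.1669]
orientation: [0.595, 2.557, -0.151]
force: [-0.2, 0.3, -0.2]
opening: 0.0744
```

Run:
```python
from pl import *
s=read_state();print(s["t"],s["tool_pos"].round(4),s["force"].round(2),s["dq"].round(3))
q=read_camera("scene");save(q,"scene19",(270,140,430,280),5)
q=read_camera("top");save(q,"top19",(150,100,400,290),3)
for l in["bar","toolmat","adhesive","spare_sink","meter"]:
    for d in search_frame(q,l)[:2]: print(l,round(d["p"],2),np.round(d["at"],4))
```

```text
36.825 [0.4388 0.3145 0.1669] [-0.21  0.3  -0.17] [-0.018  0.039  0.04  -0.005 -0.037  0.004]
bar 0.88 [0.4716 0.2916 0.0261]
bar 0.72 [0.3885 0.0372 0.0148]
toolmat 0.64 [0.4813 0.2742 0.0099]
adhesive 0.77 [0.6823 0.1484 0.0679]
spare_sink 0.74 [0.7147 0.2442 0.0184]
meter 0.95 [ 0.3452 -0.4136  0.0366]
```

View pics/scene19.png

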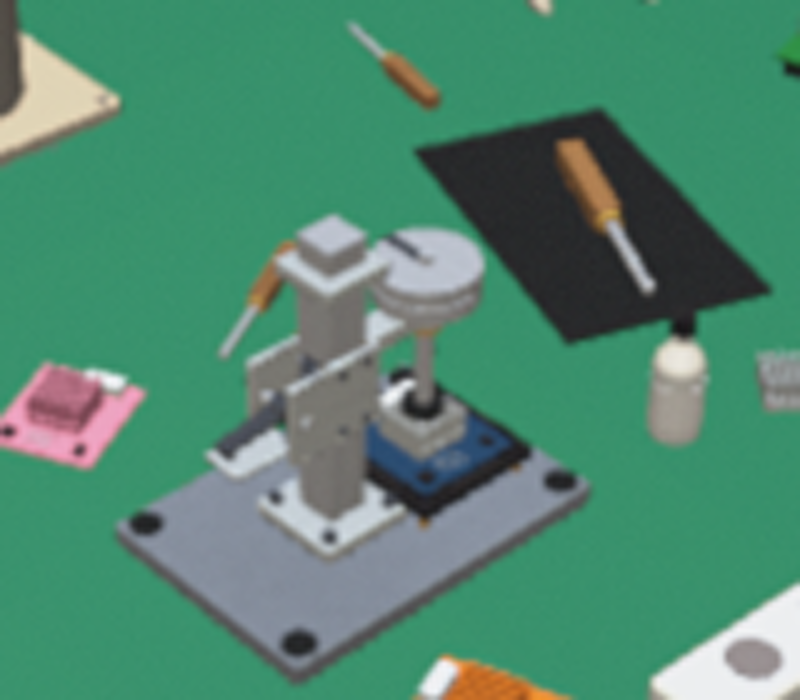

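View pics/top19.png

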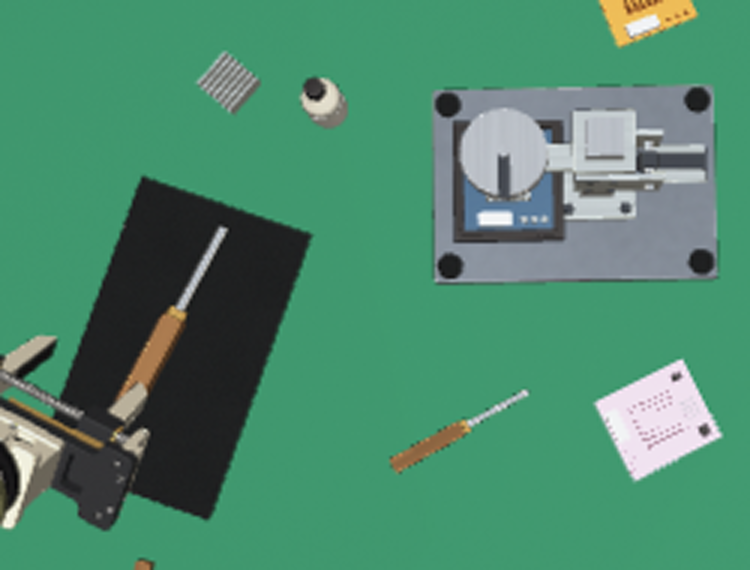

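The weight stands on the heat sink, with its foot on the fins at (425,405). The bar lies flat on the mat, its joint at about (180,312) in the top view. The other things are where they were, and the arm is clear.

```bash
python3 -c "
from plant import *
print(close_job())"
```

```text
the job is handed in; nothing more can be done
None
```

I did the whole job and handed it in at about 37 s of the 64 s allowed; no verdict was reported.

- **Lift:** I put the shaft under the pawl's tail and raised it about 11 mm above first contact. The bar then carried about 8 N and the tail had visibly tipped up, which I read as the pawl being free of the rack. I did not measure its angle.
- **Lowering:** I eased the weight down about 45 mm on the bar, at 16 mm/s and then about 8 mm/s. The bar's load fell to the spring's 2–3 N at landing and to about zero once it was 8–9 mm lower. Then I slid the bar out and laid it on the mat.
- **Last checks:** In the final pictures the foot stands on the fins and the bar lies flat with its joint inside the mat's edges. The adhesive, spare sink and meter are within about 3 mm of where they were, and the board looks unmoved. The arm is clear, with no force on the tool.
- **What went off plan:**
    - One approach move fell short of its target. The bar came into the gap early with its tip low, and rested on the guard plate with about 4 N until I backed it out and straightened it.
    - On the way out the bar may have touched the guard plate with up to about 1 N.
    - It also turned by about 1° in the grip under load.

I could not measure the force on the fins directly. The 4.5–12 N there is inferred from the 7–8 N the bar carried before landing.

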